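# Slide the coaster over the tray's lip and set the mate cup on it

## Task

Push the round terracotta coaster along the mate tray, over the raised lip, so that it drops flat into the pocket beyond, and keep pushing slowly and gently until you feel it come up against the screw foot of the stop bar; lean on it there for about a second with a light but definite push (about 8 N), never hard enough to chip it. Then stand the steel mate cup upright on the middle of the coaster and let go, leaving the coaster flat in the pocket and everything else on the bar where it is.

Things in the scene. Friction and masses are not known exactly. Their poses are not given: they have to be found in the camera images.
- tray: Narrow aluminium mate tray, fixed, 302 mm long, 99 mm wide. Origin: on the bar top, mid width, straight below the pocket-side edge of the lip. x runs along the tray from deck over lip into pocket, y across, z up. Flat deck from x = -147 to -11 mm, 8 mm above the bar, near end open. Side rails: 89 mm apart inside, 5 mm thick, 18 mm above the bar
- lip_edge (a point): Mid width on top of the raised lip's pocket-side edge, 11 mm above the bar; axes as the tray's. Before it the lip is flat for 5 mm, with a ramp up from the deck 6 mm long before that; beyond it a sheer drop to the pocket floor, 7 mm above the bar
- stop: Fixed steel bar across the pocket, face 128 to 134 mm beyond the lip's edge, 88 mm wide, 10 mm thick, top 25 mm above the bar top. At mid width a rigid black foot (30 mm wide, 16 high) on a screw sticks out of the face towards the lip by 3 to 37 mm, set anew each time and in no reading: feel for it. Origin: mid width, lower edge of the bar's face, on the pocket floor; axes as tray's
- coaster: Round terracotta coaster, 84 mm diameter, 10 mm thick, edges rounded 2 mm, about 0.13 kg, on the deck between the rails (2.5 mm play each side: no room for fingers). Origin: centre of underside. Brittle: push with at most 20 N. In the pocket its top stands 17 mm above the bar, so fingertips passing just over the lip (12.5 to 13.5 mm above the bar) can push its edge all the way, slowly
- cup: Straight-sided stainless mate cup, open at the top, no handle, 62 mm diameter, 90 mm tall, about 0.22 kg, standing on the bar to the left or right of the tray. Origin: centre of its underside, z up
- canister: Orange plastic canister with a twist cap, 72 mm diameter, 109 mm tall, standing loose; on the other side of the tray from the cup. Bystander, leave alone. Origin: centre of underside
- spoon_rest: White ceramic spoon rest, 110 x 75 x 17 mm, loose. Bystander, leave alone. Origin: centre of underside
- brush_holder: Steel brush holder with a black ball on top, 56 mm wide foot, 181 mm tall, loose. Bystander, leave alone. Origin: centre of underside
- mug: Blue ceramic mug, 80 mm diameter, 90 mm tall, loose. Bystander, leave alone. Origin: centre of underside
- sugar_jar: Glass jar with steel lid, 70 mm diameter, 100 mm tall, loose. Bystander, leave alone. Origin: centre of underside

How it is judged:
By the outcome, as a careful person would: the job done as asked, in the order asked, and still so for the second after the job is handed in, with the robot touching nothing.
It also fails if it takes over 72 s, if anything falls off the work surface, if the arm or the gripper's body presses on something with over 40 N, if the wrist force passes 120 N, or if a joint passes its speed limit or range.

## Robot

A 6-joint arm with a two-finger parallel gripper is mounted at the origin on the work surface. World frame = base frame: x ahead of the robot, y to its left, z up, the work surface at z = 0. Lengths are in mm, angles in rad, forces in N, time in s.
With the tool pointing down it reaches from about 350 to 775 mm from the base axis. Payload 7.3 kg.
Tool frame: the origin (TCP) lies on the centre line of the jaws, within the pads' length; the fingertips stand 22 mm ahead of it and the grasp point (between the pads) lies 3 mm ahead of it; z points along the fingers, y is the direction in which the jaws open and shut (so a half turn about z gives the same grasp; the last joint's range is limited). The gripper opens to 92 mm and grips with 3 to 60 N. Pads are 19 mm wide; open, the fingers measure 130 mm over their backs; the gripper's body (75 mm by 190 mm) begins 47 mm behind the grasp point.
Start: joints at [-1.48, 0.342, 1.524, -0, 1.275, -0.146], TCP at [123.183, -510.361, 248.741] pointing down, gripper open.
Joint ranges: [-2.53, 2.53], [-0.77, 2.02], [0.04, 2.7], [-1, 4.14], [0.28, 2.66], [-3.11, 3.11]. Speed limits (rad/s): [2.57, 2.57, 3.14, 3.14, 3.14, 3.14].

## Interface

Orientations are given as [roll, pitch, yaw] about the fixed x, y, z axes, in that order (R = Rz(yaw) Ry(pitch) Rx(roll)).
In Python, from plant import get_obs, capture, close_job gives the robot as it stands.
- The arm moves only by the tool carry_out, never from a script. Its arguments are lists of equal length, an entry for each row: "xyz": the shift along the tool's x, y, z scaled (see below), a list of three; "dr": the turn, a rotation vector about the tool's x, y, z scaled (see below), a list of three. A call has 1 to 8 rows; each row shifts and turns the commanded pose from where the row before left it, along the tool's axes as they then stand; what a row does not reach is not made up. The controller multiplies each number of a shift by 0.06 m and each number of a turn by 8 degrees. A row lasts 1/8 s, in which the tool goes at most 62.5 mm and 10.7 degrees, less where a joint would pass 70% of its speed; a pose out of reach is approached as far as the arm can. A call with a number of a shift or a turn outside -1 to 1 is refused whole. A call with a gripper value outside its range is refused whole. "gripper" is the gripper's target within -1 to 1 (fully open at 1, half-way at 0, shut at -1), set as the call begins (left out, the last holds). The fingers move at their own pace and stop on an object; the grip force is fixed at half the most. Time passes only in rows, so rows that do not move let the fingers close. It gives the time, the measured TCP pose, the force and the opening at its end, in the units of the state.
- get_obs(): the state, without advancing time (a new reading comes with each control period).
- capture(name): name is "scene" or "top" or "wrist"; returns a dict with "image" (480x640x3 uint8, blue, green, red), "fx", "fy", "cx", "cy" (pixels), "pose" (4x4, takes a point from camera to world coordinates). Camera axes: x right, y up, looking along -z (the intrinsics and any distortion apply to the point x, -y, -z); pixel columns grow to the right and rows downward; lengths in mm; the calibration is good to about 2 mm. A picture is of the moment at which its call begins. There is no depth.
- close_job(): hands the job in, once; it reports no verdict.
The state is a dict: "time": time; "joint_positions": joint angles; "dq": joint speeds; "tau": joint torques, N m; "tool_pos": TCP position; "tcp_rot": TCP orientation; "contact_force": force on the tool from outside, world axes, zero at the start; "moment": the same for the moment, N m; "grip_width": finger opening in mm.
Only numpy, scipy, OpenCV 4.12 (cv2) and the standard library are available. Lean on these libraries where they do the work, as an engineer would, in place of code of your own. Each camera call takes 0.05 s, during which the arm holds its last target.

## Working session

There is one attempt and no reset: what is moved stays moved. The work goes in short steps, Python scripts to look and compute and a tool call to move; the robot and the scene stay as the last step left them, time stands still between calls to the robot, and variables do not carry over. Pictures are saved under pics/ and viewed, and the job is handed in when it is done.

Besides the shell and the picture viewer there is one more tool, called after "Request:" in YAML: its name, and indented under it one key for each argument. carry_out: Moves the arm, as the interface text tells. Shifts and turns lie within -1 to 1; 1 stands for 0.06 m of shift or 8 degrees of turn. Its arguments: {"type":"object","properties":{"xyz":{"type":"array"},"dr":{"type":"array"},"gripper":{"type":"number"}},"required":["xyz","dr"]}

```bash
ls; mkdir -p pics
python3 - <<'E'
from plant import *
import cv2
o=get_obs()
for k,v in o.items(): print(k,v)
for n in ["scene","top","wrist"]:
    c=capture(n); cv2.imwrite(f"pics/{n}0.png",c["image"]); print(n,{k:v for k,v in c.items() if k!="image"})
E
```

```text
pics
time 0.0
joint_positions [-1.47999307e+00  3.42734724e-01  1.52501225e+00 -1.39842581e-05
  1.27541081e+00 -1.45971932e-01]
dq [-3.67974158e-04 -1.73481316e-03 -7.89579232e-04  4.22804286e-04
  1.55132255e-05  2.10995058e-03]
tau [-1.73202381e-03 -4.31250286e+01 -2.44215381e+01  7.15850922e-02
  5.58888889e-02 -1.26355239e-04]
tool_pos [ 123.14637609 -509.96637502  248.04037999]
tcp_rot [-3.14004222e+00 -2.14424336e-04  2.36779107e-01]
contact_force [0.38313572 0.19782206 0.22460114]
moment [ 0.03096047 -0.01017216  0.02578324]
grip_width 91.65891310407126
scene {'fx': 447.0071449645889, 'fy': 447.0071449645889, 'cx': 314.2754512402203, 'cy': 234.08163343688744, 'pose': array([[-3.05074892e-01, -5.35023337e-01,  7.87832050e-01,
         1.38622603e+03],
       [ 9.52254341e-01, -1.81693742e-01,  2.45354956e-01,
         2.31874300e+02],
       [ 1.18735260e-02,  8.25068126e-01,  5.64908494e-01,
         6.33112932e+02],
       [ 0.00000000e+00,  0.00000000e+00,  0.00000000e+00,
         1.00000000e+00]])}
top {'fx': 514.7548198324822, 'fy': 514.7548198324822, 'cx': 316.606108371049, 'cy': 242.6413438146542, 'pose': array([[ 2.75876659e-02,  9.95114798e-01, -9.47916640e-02,
         4.79971346e+02],
       [-9.99586032e-01,  2.66877663e-02, -1.07483539e-02,
         1.48957800e+00],
       [-8.16606824e-03,  9.50489453e-02,  9.95439106e-01,
         1.28758918e+03],
       [ 0.00000000e+00,  0.00000000e+00,  0.00000000e+00,
         1.00000000e+00]])}
wrist {'fx': 360.60254099612774, 'fy': 360.60254099612774, 'cx': 318.15706229342175, 'cy': 243.37786169957852, 'pose': array([[ 2.34849279e-01,  9.42896091e-01,  2.36204950e-01,
         1.87960841e+02],
       [-9.72030890e-01,  2.28141817e-01,  5.57428039e-02,
        -4.93495814e+02],
       [-1.32855452e-03, -2.42689665e-01,  9.70103067e-01,
         3.83634032e+02],
       [ 0.00000000e+00,  0.00000000e+00,  0.00000000e+00,
         1.00000000e+00]])}
```

View pics/scene0.png

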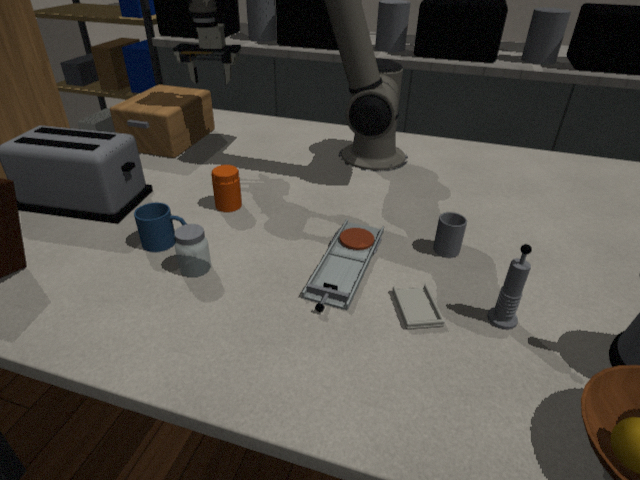

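View pics/top0.png

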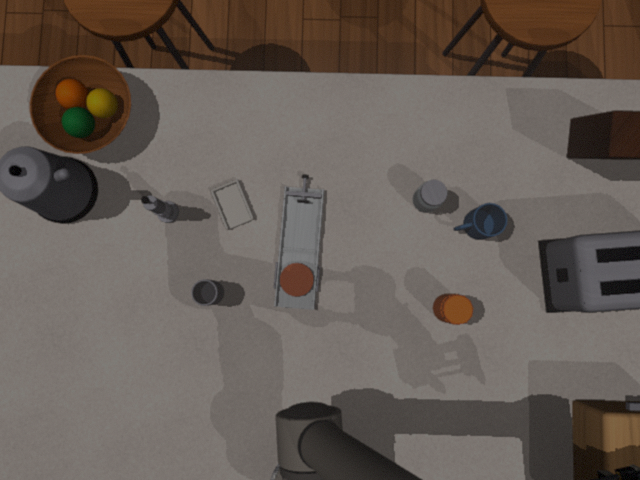

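View pics/wrist0.png

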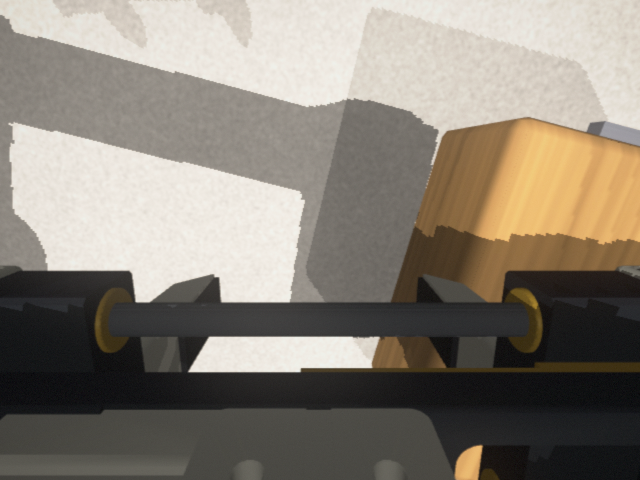

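```bash
cat > h.py <<'E'
import numpy as np, cv2
from plant import *
def ray(c,u,v):
    d=np.array([(u-c["cx"])/c["fx"],-(v-c["cy"])/c["fy"],-1.0])
    P=c["pose"]; return P[:3,3],P[:3,:3]@d
def onz(c,u,v,z):
    o,d=ray(c,u,v); return o+d*(z-o[2])/d[2]
def proj(c,p):
    P=c["pose"]; q=P[:3,:3].T@(np.asarray(p,float)-P[:3,3])
    return np.array([c["cx"]+c["fx"]*q[0]/-q[2], c["cy"]-c["fy"]*q[1]/-q[2]])
def two(c1,p1,c2,p2):
    o1,d1=ray(c1,*p1);o2,d2=ray(c2,*p2)
    t=np.linalg.lstsq(np.c_[d1,-d2],o2-o1,rcond=None)[0]
    a=o1+d1*t[0];b=o2+d2*t[1]; return (a+b)/2,np.linalg.norm(a-b)
E
python3 - <<'E'
from h import *
c=capture("top");np.save("/tmp/top.npy",c,allow_pickle=True)
s=capture("scene");np.save("/tmp/scene.npy",s,allow_pickle=True)
im=c["image"][165:320,180:350]; cv2.imwrite("pics/topz.png",cv2.resize(im,None,fx=3.8,fy=3.8,interpolation=cv2.INTER_CUBIC))
im=s["image"][200:330,280:480]; cv2.imwrite("pics/scenez.png",cv2.resize(im,None,fx=4,fy=4,interpolation=cv2.INTER_CUBIC))
for n,c,z in (("top",c,18),("scene",s,18)):
    hsv=cv2.cvtColor(c["image"],cv2.COLOR_BGR2HSV)
    m=((hsv[...,0]<12)&(hsv[...,1]>110)&(hsv[...,2]>60)).astype(np.uint8)
    k,l,st,ce=cv2.connectedComponentsWithStats(m)
    for i in range(1,k):
        if st[i,4]>150: 
            cnt=max(cv2.findContours((l==i).astype(np.uint8),0,2)[0],key=len)
            e=cv2.fitEllipse(cnt)
            print(n,ce[i],st[i],e,onz(c,*e[0],z),onz(c,*ce[i],z))
E
```

```text
top [296.3172738  279.33019976] [280 264  33  32 851] ((296.40289306640625, 279.2780456542969), (31.653169631958008, 32.80183792114258), 86.43262481689453) [508.9693469   62.41778838  18.        ] [508.83553018  62.62454392  18.        ]
top [442.98705502 305.89644013] [433 294  39  29 309] ((454.5591125488281, 308.09490966796875), (27.263757705688477, 39.121761322021484), 95.64771270751953) [ 449.35604496 -326.09660769   18.        ] [ 453.9049127  -297.87307022   18.        ]
scene [356.90391459 238.01601423] [340 228  34  22 562] ((357.0666198730469, 238.01788330078125), (20.034082412719727, 33.601139068603516), 97.7156753540039) [511.20145313  67.49856686  18.        ] [511.31999393  67.12463768  18.        ]
```

View zooms.

View pics/topz.png

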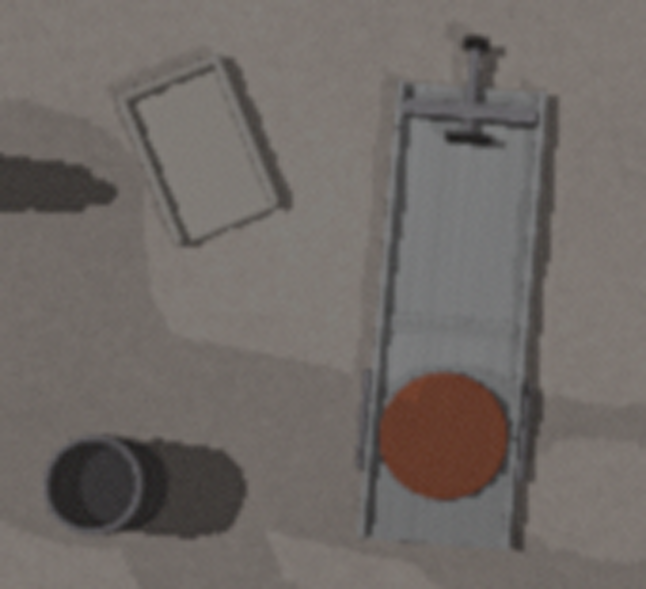

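View pics/scenez.png

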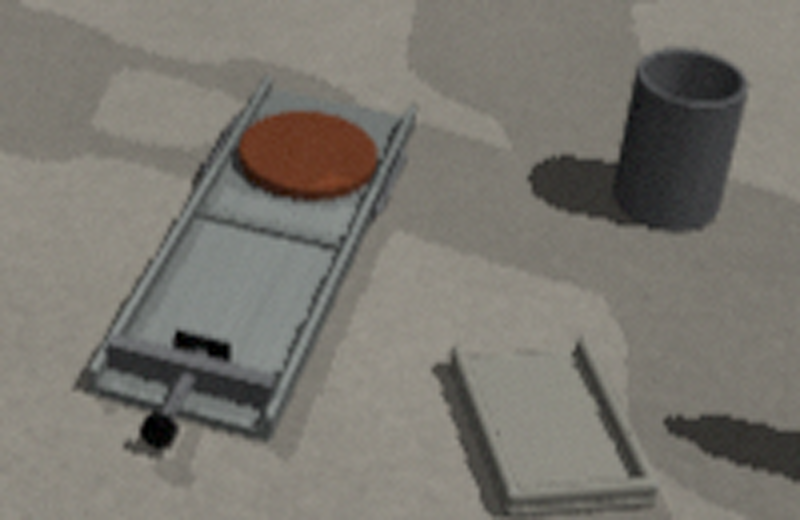

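Run:
```python
from h import *
c=np.load("/tmp/top.npy",allow_pickle=True).item();s=np.load("/tmp/scene.npy",allow_pickle=True).item()
T=lambda X,Y:((X+.5)/3.8-.5+180,(Y+.5)/3.8-.5+165)
S=lambda X,Y:((X+.5)/4-.5+280,(Y+.5)/4-.5+200)
a={}
for n,p in dict(nl=(364,538),nr=(521,548),fl=(402,84),fr=(551,95)).items():
    a[n]=onz(c,*T(*p),18); print("top",n,a[n])
for n,p in dict(nl=(415,105),nr=(268,80),fl=(272,435),fr=(80,385)).items():
    print("scene",n,onz(s,*S(*p),18 if n[0]=='n' else 8))
near=(a['nl']+a['nr'])/2;far=(a['fl']+a['fr'])/2
print(near,far,far-near,np.linalg.norm(far-near),np.degrees(np.arctan2(*(far-near)[1::-1])))
# cup
print("cup rim top",onz(c,*T(95,484),90), "scene rim",onz(s,*S(691,78),90))
print("lip edge scene",onz(s,*S(198,216),11),onz(s,*S(338,246),11))
print("lip edge top",onz(c,*T(395,316),11),onz(c,*T(530,325),11))
```

```text
top nl [441.74404693 111.76845563  18.        ]
top nr [438.16749756  10.38755431  18.        ]
top fl [739.39446061  97.16960282  18.        ]
top fr [734.58936687  -1.19922097  18.        ]
scene nl [437.81996875 117.94093905  18.        ]
scene nr [439.32984928  23.17904348  18.        ]
scene fl [742.81812499 103.38991567   8.        ]
scene fr [7.38551340e+02 5.02539447e-01 8.00000000e+00]
[439.95577224  61.07800497  18.        ] [736.99191374  47.98519093  18.        ] [297.0361415  -13.09281404   0.        ] 297.32455521757964 -2.523860299345356
cup rim top [472.054813   270.95231882  90.        ] scene rim [470.25514579 275.39140475  90.        ]
lip edge scene [583.88819715  18.72133969  11.        ] [585.65707771 101.9061517   11.        ]
lip edge top [586.4570038   97.13878954  11.        ] [582.92498959   8.5400903   11.        ]
```

Request:
carry_out:
  xyz:
    - [0.4,-0.37,0]
    - [0.7,-0.65,0]
    - [0.7,-0.65,0]
    - [0.7,-0.65,0]
    - [0.7,-0.65,0]
    - [0.7,-0.65,0]
    - [0.7,-0.65,0]
    - [0.7,-0.65,0]
  dr:
    - [0,0,0]
    - [0,0,0]
    - [0,0,0]
    - [0,0,0]
    - [0,0,0]
    - [0,0,0]
    - [0,0,0]
    - [0,0,0]
  gripper: -1

```text
time: 1.25
tool_pos: [363.8, -147.2, 248.9]
tcp_rot: [3.141, -0.001, 0.236]
contact_force: [1.2, -1.0, 1.0]
grip_width: 16.4
```

Request:
carry_out:
  xyz:
    - [0.7,-0.65,0]
    - [0.7,-0.65,0]
    - [0.7,-0.65,0]
    - [0.7,-0.65,0]
    - [0.2,-0.2,0]
    - [0,0,0]
    - [0,0,0]
    - [0,0,0]
  dr:
    - [0,0,0]
    - [0,0,0]
    - [0,0,0]
    - [0,0,0]
    - [0,0,0.67]
    - [0,0,0.67]
    - [0,0,0.67]
    - [0,0,0]
  gripper: -1

```text
time: 2.25
tool_pos: [498.5, 56.8, 248.5]
tcp_rot: [3.142, 0.0, -0.043]
contact_force: [-0.2, 0.4, 0.1]
grip_width: 0.7
```

Run:
```python
from h import *
w=capture("wrist");np.save("/tmp/w1.npy",w,allow_pickle=True);cv2.imwrite("pics/w1.png",w["image"])
o=get_obs();print(o["time"],o["tool_pos"],o["tcp_rot"],o["contact_force"],o["grip_width"])
```

```text
2.3 [498.55701571  56.7353694  248.60090668] [ 3.14147400e+00  1.91317335e-04 -4.18943455e-02] [-0.21773163 -0.02539973  0.37493088] 0.279256890155936
```

View pics/w1.png

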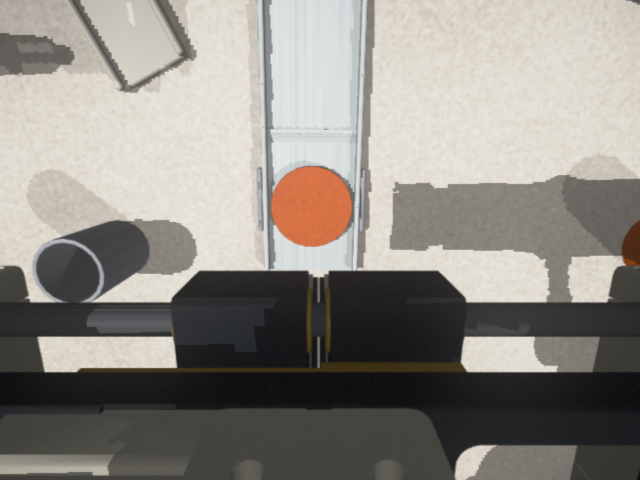

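Run:
```python
from h import *
w=np.load("/tmp/w1.npy",allow_pickle=True).item()
im=w["image"][0:275,235:395]; cv2.imwrite("pics/w1z.png",cv2.resize(im[:150],None,fx=4.5,fy=4,interpolation=cv2.INTER_CUBIC))
cv2.imwrite("pics/w1y.png",cv2.resize(im[110:],None,fx=4,fy=3.5,interpolation=cv2.INTER_CUBIC))
hsv=cv2.cvtColor(w["image"],cv2.COLOR_BGR2HSV)
m=((hsv[...,0]<14)&(hsv[...,1]>130)&(hsv[...,2]>120)).astype(np.uint8)
k,l,st,ce=cv2.connectedComponentsWithStats(m)
for i in range(1,k):
    if st[i,4]>800:
        cnt=max(cv2.findContours((l==i).astype(np.uint8),0,1)[0],key=len)
        e=cv2.fitEllipse(cnt); print(st[i],e,onz(w,*e[0],18))
        for p in ((st[i,0]-.5,e[0][1]),(st[i,0]+st[i,2]-.5,e[0][1]),(e[0][0],st[i,1]-.5),(e[0][0],st[i,1]+st[i,3]-.5)): print(p,onz(w,*p,17))
```

```text
[ 271  167   81   79 5023] ((311.2619323730469, 205.84864807128906), (78.57528686523438, 79.58672332763672), 103.08558654785156) [513.17419581  64.78758255  18.        ]
(np.float64(270.5), 205.84864807128906) [514.80470109 106.46220969  17.        ]
(np.float64(351.5), 205.84864807128906) [511.28256834  23.70136013  17.        ]
(311.2619323730469, np.float64(166.5)) [552.36954864  62.95436346  17.        ]
(311.2619323730469, np.float64(245.5)) [471.21137584  66.7891606   17.        ]
```

View pics/w1z.png

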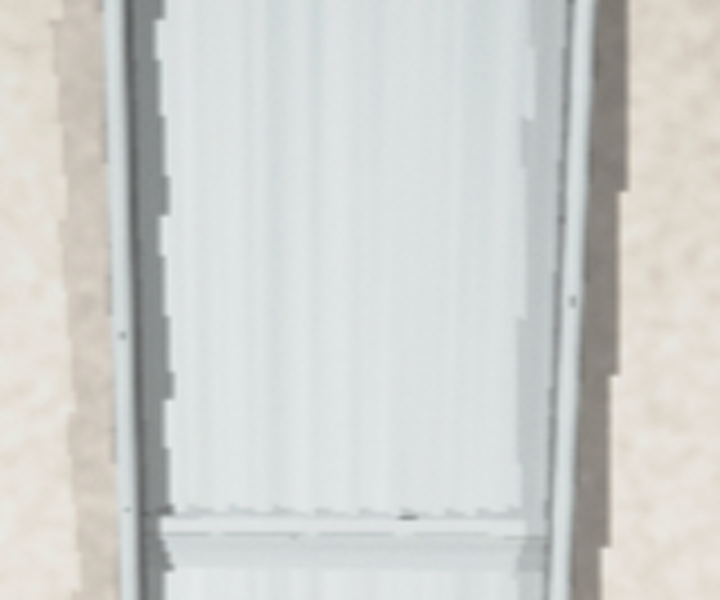

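View pics/w1y.png

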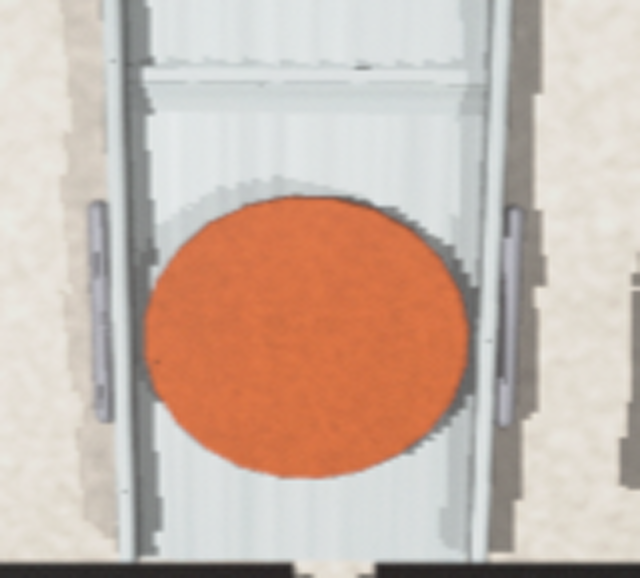

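Run:
```python
from h import *
w=np.load("/tmp/w1.npy",allow_pickle=True).item()
A=lambda X,Y:((X+.5)/4.5-.5+235,(Y+.5)/4-.5)
B=lambda X,Y:((X+.5)/4-.5+235,(Y+.5)/3.5-.5+110)
L=[onz(w,*p,18)[:2] for p in (A(103,5),A(120,590),B(122,550))]
R=[onz(w,*p,18)[:2] for p in (A(597,5),A(571,590),B(487,550))]
print(L,R,[np.linalg.norm(a-b) for a,b in zip(L,R)])
M=np.array([(a+b)/2 for a,b in zip(L,R)]);print(M,"yaw",np.degrees(np.arctan2(*(M[0]-M[2])[::-1])))
for S in (L,R): print(np.degrees(np.arctan2(*(S[0]-S[2])[::-1])))
for X in (160,354,548): print("lip",onz(w,*A(X,517),11))
# cup rim
img=w["image"]; cv2.imwrite("pics/cup.png",cv2.resize(img[205:315,20:200],None,fx=4,fy=4,interpolation=cv2.INTER_CUBIC))
# fingertips projected
o=get_obs();print(proj(w,[o["tool_pos"][0],o["tool_pos"][1],o["tool_pos"][2]-22]))
```

```text
[array([699.44320268, 104.18383555]), array([573.0681314, 111.039791 ]), array([450.19867364, 116.89985772])] [array([695.25202674,   5.96906178]), array([568.88481761,  12.82665735]), array([446.07514798,  19.91480077])] [np.float64(98.30415933868088), np.float64(98.30218580852926), np.float64(97.07267759576756)]
[[697.34761471  55.07644867]
 [570.97647451  61.93322417]
 [448.13691081  68.40732925]] yaw -3.061970877139393
-2.920598755909787
-3.2033440560265514
lip [590.22243493 101.92038118  11.        ]
lip [588.40960627  59.37066858  11.        ]
lip [586.59687242  16.82318139  11.        ]
[321.54528525 299.51974721]
```

View pics/cup.png

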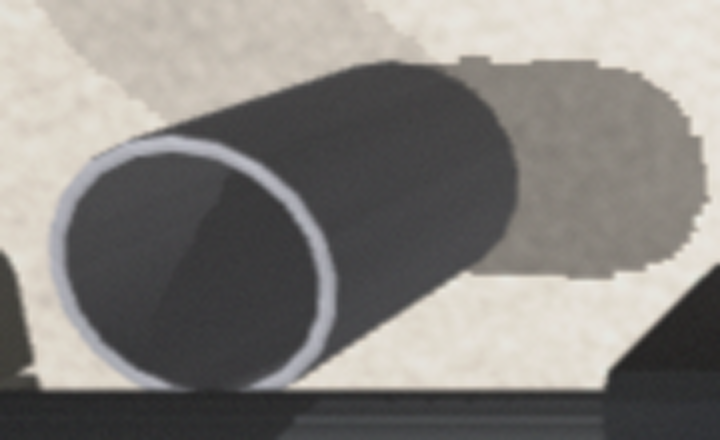

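Request:
carry_out:
  xyz:
    - [-0.4,-0.07,0]
    - [-0.4,-0.08,0.3]
    - [0,0,0.7]
    - [0,0,0.8]
    - [0,0,0.8]
    - [0,0,0.5]
    - [0,0,0.18]
    - [0,0,0]
  dr:
    - [0,0,0.083]
    - [0,0,0]
    - [0,0,0]
    - [0,0,0]
    - [0,0,0]
    - [0,0,0]
    - [0,0,0]
    - [0,0,0]
  gripper: -1

```text
time: 3.3
tool_pos: [451.2, 68.0, 51.9]
tcp_rot: [3.141, 0.0, -0.055]
contact_force: [0.0, -0.1, 0.1]
grip_width: 0.2
```

Run:
```python
from h import *
w=capture("wrist");np.save("/tmp/w2.npy",w,allow_pickle=True);cv2.imwrite("pics/w2.png",w["image"])
s=capture("scene");cv2.imwrite("pics/s2.png",cv2.resize(s["image"][170:330,270:470],None,fx=4,fy=3.75,interpolation=cv2.INTER_CUBIC))
o=get_obs();print(o["time"],o["tool_pos"],o["tcp_rot"],o["contact_force"],o["grip_width"])
```

```text
3.4 [452.02117369  68.06161488  52.95909147] [-3.14159185e+00 -2.16690926e-03 -5.50623110e-02] [0.31193259 0.2716102  0.42214044] 0.13328463227821
```

View pics/w2.png

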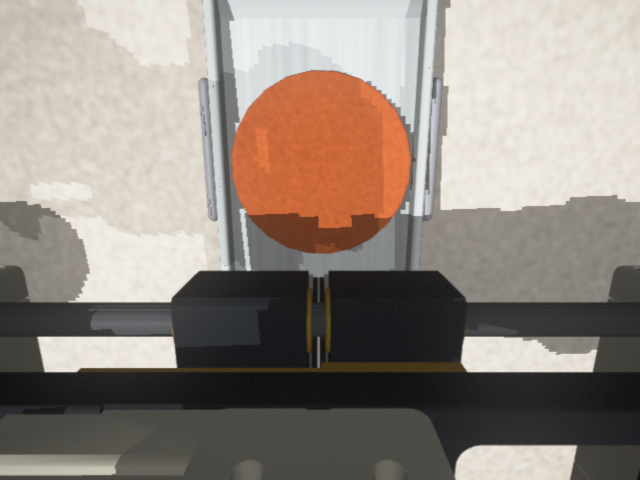

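View pics/s2.png

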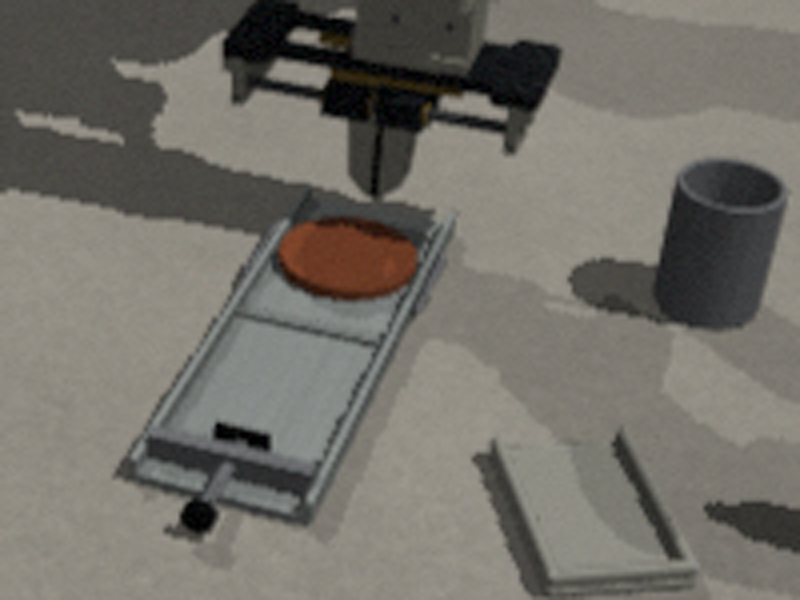

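Request:
carry_out:
  xyz:
    - [0,0,0.15]
    - [0,0,0.13]
    - [0,0,0]
  dr:
    - [0,0,0]
    - [0,0,0]
    - [0,0,0]

```text
time: 3.78
tool_pos: [450.7, 68.1, 34.6]
tcp_rot: [3.141, 0.001, -0.055]
contact_force: [-0.6, 0.1, 0.6]
grip_width: 0.5
```

Run:
```python
from h import *
P=[]
for i in range(8):
    w=capture("wrist");o=get_obs();P.append(np.r_[o["tool_pos"],o["tcp_rot"],o["contact_force"]])
P=np.array(P);P[:,3]%=2*np.pi;print(P.round(2));print(P.mean(0).round(3),o["time"])
cv2.imwrite("pics/w3.png",w["image"])
```

```text
[[ 4.5093e+02  6.8110e+01  3.4820e+01  3.1400e+00  0.0000e+00 -6.0000e-02
   1.2000e-01  2.2000e-01  5.6000e-01]
 [ 4.5109e+02  6.8100e+01  3.5000e+01  3.1400e+00  0.0000e+00 -6.0000e-02
  -8.6000e-01 -8.0000e-02  3.3000e-01]
 [ 4.5122e+02  6.8090e+01  3.5140e+01  3.1400e+00 -0.0000e+00 -6.0000e-02
  -6.6000e-01 -1.9000e-01  8.3000e-01]
 [ 4.5125e+02  6.8110e+01  3.5190e+01  3.1400e+00 -0.0000e+00 -6.0000e-02
   7.7000e-01 -2.0000e-02  8.5000e-01]
 [ 4.5126e+02  6.8090e+01  3.5230e+01  3.1400e+00 -0.0000e+00 -6.0000e-02
  -7.7000e-01  4.1000e-01 -3.0000e-01]
 [ 4.5127e+02  6.8080e+01  3.5230e+01  3.1400e+00 -0.0000e+00 -6.0000e-02
  -2.3000e-01  1.0000e-02  1.3500e+00]
 [ 4.5127e+02  6.8100e+01  3.5240e+01  3.1400e+00 -0.0000e+00 -6.0000e-02
  -2.0000e-01 -6.7000e-01  1.0000e-02]
 [ 4.5121e+02  6.8090e+01  3.5200e+01  3.1400e+00 -0.0000e+00 -6.0000e-02
   5.2000e-01 -7.4000e-01 -3.0000e-01]]
[ 4.51188e+02  6.80940e+01  3.51310e+01  3.14200e+00 -0.00000e+00
 -5.50000e-02 -1.63000e-01 -1.30000e-01  4.15000e-01] 4.175
```

View pics/w3.png

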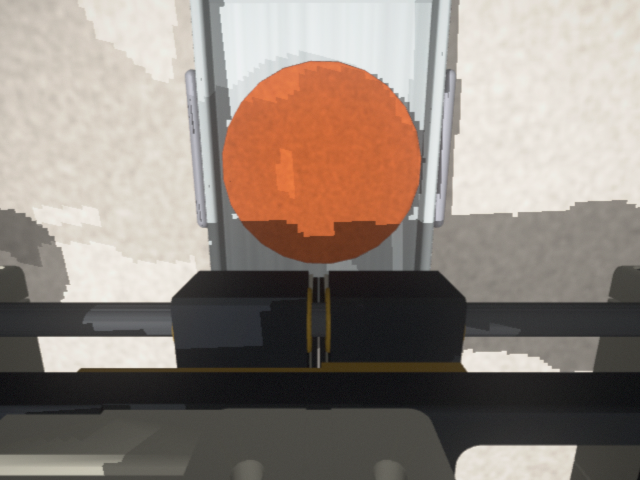

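Request:
carry_out:
  xyz:
    - [0.03,0,0]
    - [0.05,0,0]
    - [0.05,0,0]
    - [0.05,0,0]
    - [0.05,0,0]
    - [0.05,0,0]
    - [0.05,0,0]
    - [0.05,0,0]
  dr:
    - [0,0,0]
    - [0,0,0]
    - [0,0,0]
    - [0,0,0]
    - [0,0,0]
    - [0,0,0]
    - [0,0,0]
    - [0,0,0]

```text
time: 5.18
tool_pos: [474.1, 66.8, 35.1]
tcp_rot: [3.142, -0.0, -0.055]
contact_force: [-1.1, -0.8, 0.5]
grip_width: 0.3
```

Request:
carry_out:
  xyz:
    - [0.04,0,0]
    - [0.04,0,0]
    - [0.03,0,0]
    - [0.03,0,0]
    - [0.03,0,0]
    - [0.03,0,0]
    - [0.03,0,0]
    - [0.03,0,0]
  dr:
    - [0,0,0]
    - [0,0,0]
    - [0,0,0]
    - [0,0,0]
    - [0,0,0]
    - [0,0,0]
    - [0,0,0]
    - [0,0,0]

```text
time: 6.18
tool_pos: [489.9, 65.9, 35.1]
tcp_rot: [3.142, -0.001, -0.055]
contact_force: [-0.9, 0.2, 0.6]
grip_width: 0.8
```

Run:
```python
from h import *
w=capture("wrist");cv2.imwrite("pics/w4.png",w["image"])
s=capture("scene");cv2.imwrite("pics/s4.png",cv2.resize(s["image"][170:330,270:470],None,fx=4,fy=3.75,interpolation=cv2.INTER_CUBIC))
o=get_obs();print(o["time"],o["tool_pos"],o["tcp_rot"],o["contact_force"],o["grip_width"])
```

```text
6.275 [490.07707529  65.89923973  35.16580088] [ 3.14151216e+00 -1.05949569e-03 -5.54598526e-02] [-0.03874699  0.07865743 -0.6262446 ] 0.3307163776444852
```

View pics/w4.png

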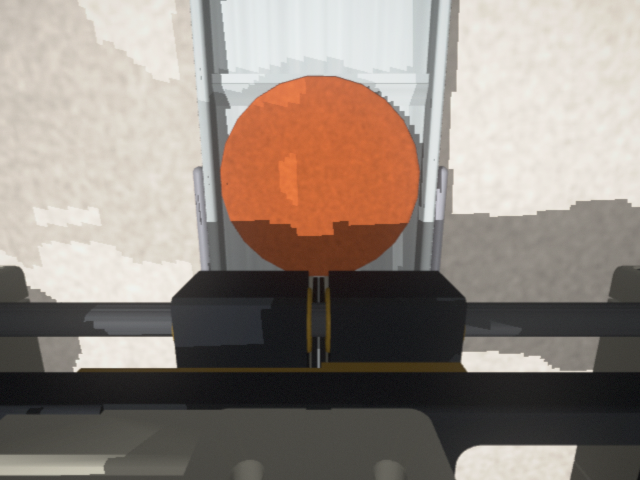

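View pics/s4.png

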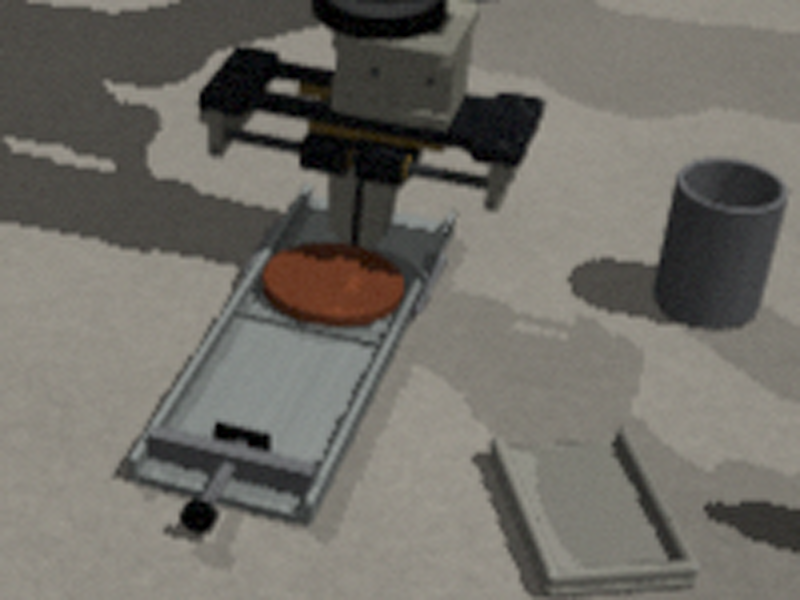

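Request:
carry_out:
  xyz:
    - [0.03,0,0]
    - [0.03,0,0]
    - [0.03,0,0]
    - [0.03,0,0]
    - [0.03,0,0]
    - [0.03,0,0]
    - [0.03,0,0]
    - [0.03,0,0]
  dr:
    - [0,0,0]
    - [0,0,0]
    - [0,0,0]
    - [0,0,0]
    - [0,0,0]
    - [0,0,0]
    - [0,0,0]
    - [0,0,0]

```text
time: 7.28
tool_pos: [504.0, 65.2, 35.1]
tcp_rot: [3.142, 0.0, -0.055]
contact_force: [-2.2, 0.4, 1.1]
grip_width: 0.2
```

Request:
carry_out:
  xyz:
    - [0.03,0,0]
    - [0.03,0,0]
    - [0.03,0,0]
    - [0.03,0,0]
    - [0.03,0,0]
    - [0.03,0,0]
    - [0.03,0,0]
    - [0.03,0,0]
  dr:
    - [0,0,0]
    - [0,0,0]
    - [0,0,0]
    - [0,0,0]
    - [0,0,0]
    - [0,0,0]
    - [0,0,0]
    - [0,0,0]

```text
time: 8.28
tool_pos: [518.4, 64.3, 35.1]
tcp_rot: [3.141, -0.0, -0.055]
contact_force: [-1.8, -0.0, 0.1]
grip_width: 0.5
```

Run:
```python
from h import *
w=capture("wrist");cv2.imwrite("pics/w5.png",w["image"])
s=capture("scene");cv2.imwrite("pics/s5.png",cv2.resize(s["image"][170:330,270:470],None,fx=4,fy=3.75,interpolation=cv2.INTER_CUBIC))
o=get_obs();print(o["time"],o["tool_pos"],o["tcp_rot"],o["contact_force"],o["grip_width"])
```

```text
8.375 [518.54885079  64.33960996  35.1049411 ] [ 3.14150744e+00 -4.51157111e-04 -5.54755445e-02] [-0.79753897 -0.09622136  0.37332211] 0.4149728189542247
```

View pics/w5.png

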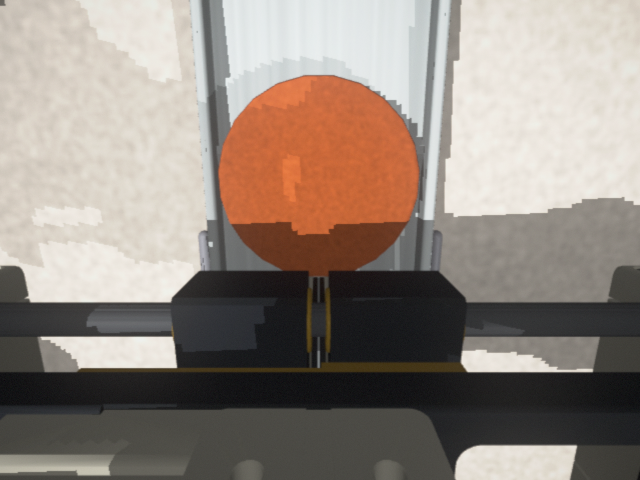

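View pics/s5.png

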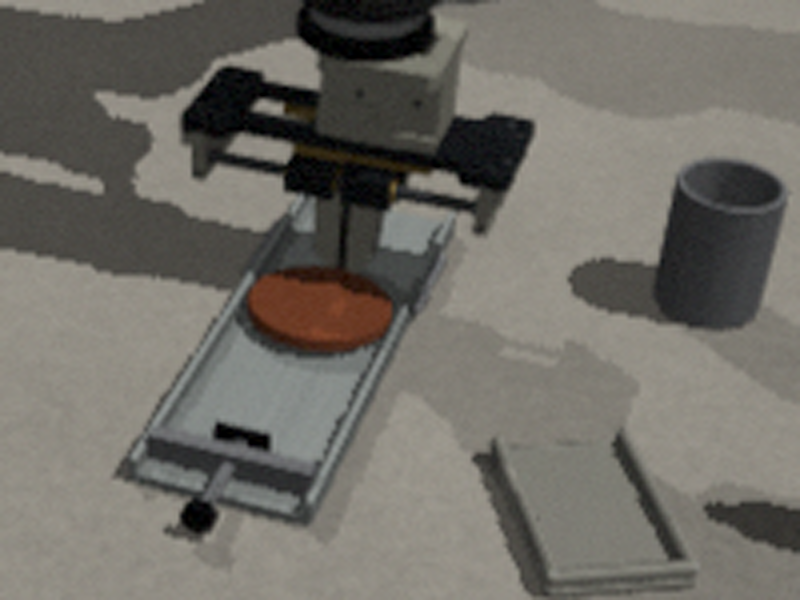

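Request:
carry_out:
  xyz:
    - [0.03,0,0]
    - [0.03,0,0]
    - [0.03,0,0]
    - [0.03,0,0]
    - [0.03,0,0]
    - [0.03,0,0]
    - [0.03,0,0]
    - [0.03,0,0]
  dr:
    - [0,0,0]
    - [0,0,0]
    - [0,0,0]
    - [0,0,0]
    - [0,0,0]
    - [0,0,0]
    - [0,0,0]
    - [0,0,0]

```text
time: 9.38
tool_pos: [532.7, 63.6, 35.1]
tcp_rot: [3.142, 0.0, -0.055]
contact_force: [-0.8, -0.1, 1.0]
grip_width: 0.8
```

Request:
carry_out:
  xyz:
    - [0.03,0,0]
    - [0.03,0,0]
    - [0.03,0,0]
    - [0.03,0,0]
    - [0.03,0,0]
    - [0.03,0,0]
    - [0.03,0,0]
    - [0.03,0,0]
  dr:
    - [0,0,0]
    - [0,0,0]
    - [0,0,0]
    - [0,0,0]
    - [0,0,0]
    - [0,0,0]
    - [0,0,0]
    - [0,0,0]

```text
time: 10.38
tool_pos: [547.0, 62.8, 35.1]
tcp_rot: [3.141, 0.0, -0.055]
contact_force: [-1.9, 0.4, 0.8]
grip_width: 0.8
```

Request:
carry_out:
  xyz:
    - [0.03,0,0]
    - [0.03,0,0]
    - [0.03,0,0]
    - [0.03,0,0]
    - [0.03,0,0]
    - [0.03,0,0]
    - [0.03,0,0]
    - [0.03,0,0]
  dr:
    - [0,0,0]
    - [0,0,0]
    - [0,0,0]
    - [0,0,0]
    - [0,0,0]
    - [0,0,0]
    - [0,0,0]
    - [0,0,0]

```text
time: 11.38
tool_pos: [559.4, 62.1, 34.9]
tcp_rot: [3.141, 0.005, -0.055]
contact_force: [-11.3, 1.4, 8.0]
grip_width: 0.5
```

Run:
```python
from h import *
w=capture("wrist");cv2.imwrite("pics/w6.png",w["image"])
s=capture("scene");cv2.imwrite("pics/s6.png",cv2.resize(s["image"][170:330,270:470],None,fx=4,fy=3.75,interpolation=cv2.INTER_CUBIC))
o=get_obs();print(o["time"],o["tool_pos"],o["tcp_rot"],o["contact_force"],o["grip_width"])
```

```text
11.475 [559.43558883  62.14159745  34.90243339] [ 3.14139131  0.00471045 -0.05527004] [-9.94868552  0.54572312  7.98794383] 0.22811070231197042
```

View pics/w6.png

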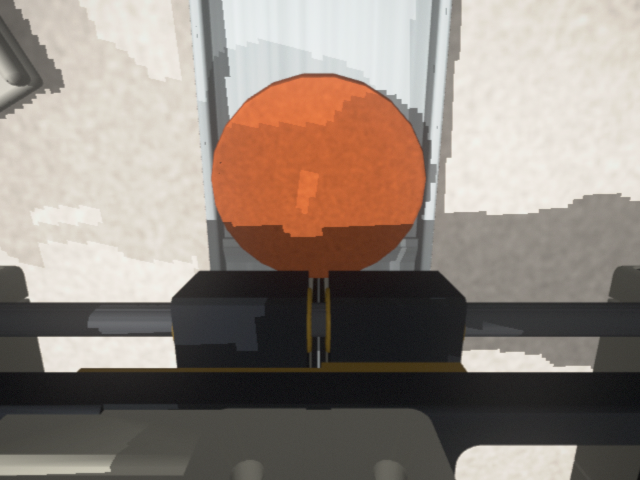

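View pics/s6.png

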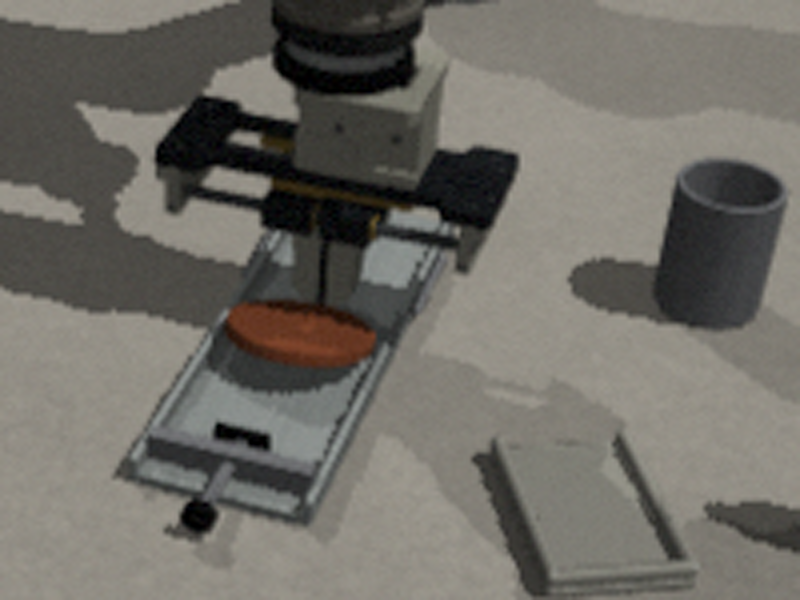

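Request:
carry_out:
  xyz:
    - [-0.02,0,0]
    - [-0.02,0,0]
    - [-0.02,0,0]
    - [-0.02,0,0]
    - [-0.02,0,0]
    - [0,0,0]
  dr:
    - [0,0,0]
    - [0,0,0]
    - [0,0,0]
    - [0,0,0]
    - [0,0,0]
    - [0,0,0]

```text
time: 12.22
tool_pos: [555.4, 62.3, 35.1]
tcp_rot: [3.141, -0.0, -0.055]
contact_force: [0.3, 0.1, 0.3]
grip_width: 0.2
```

Run:
```python
from h import *
w=capture("wrist");cv2.imwrite("pics/w7.png",w["image"])
s=capture("scene");cv2.imwrite("pics/s7.png",cv2.resize(s["image"][170:330,270:470],None,fx=4,fy=3.75,interpolation=cv2.INTER_CUBIC))
o=get_obs();print(o["time"],o["tool_pos"],o["tcp_rot"],o["contact_force"],o["grip_width"])
```

```text
12.325 [555.42134712  62.29627051  35.11698785] [ 3.14150316e+00 -1.46605747e-04 -5.54510505e-02] [-0.53174991  0.85551635  0.0484468 ] 0.3208667085987157
```

View pics/w7.png

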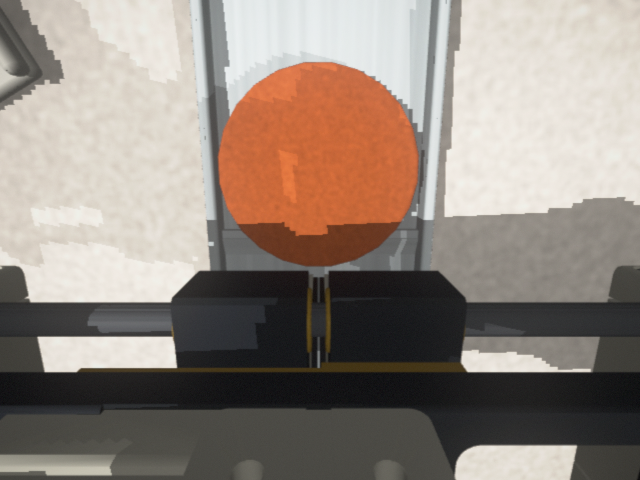

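View pics/s7.png

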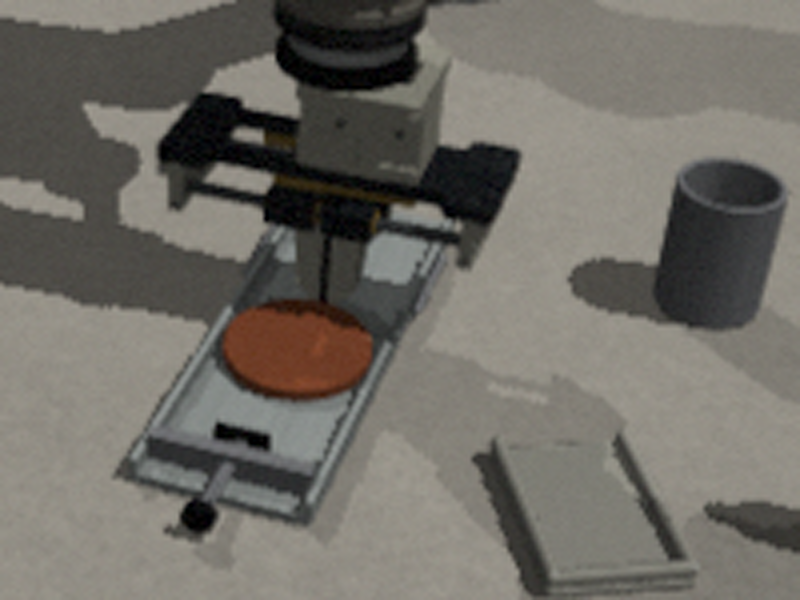

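Request:
carry_out:
  xyz:
    - [0.02,0,0]
    - [0.02,0,0]
    - [0.02,0,0]
    - [0.02,0,0]
    - [0.02,0,0]
    - [0.02,0,0]
    - [0.02,0,0]
    - [0.02,0,0]
  dr:
    - [0,0,0]
    - [0,0,0]
    - [0,0,0]
    - [0,0,0]
    - [0,0,0]
    - [0,0,0]
    - [0,0,0]
    - [0,0,0]

```text
time: 13.32
tool_pos: [565.0, 61.8, 35.1]
tcp_rot: [3.141, 0.0, -0.055]
contact_force: [-0.0, -0.3, -0.2]
grip_width: 0.3
```

Run:
```python
from h import *
w=capture("wrist");cv2.imwrite("pics/w8.png",w["image"])
s=capture("scene");cv2.imwrite("pics/s8.png",cv2.resize(s["image"][170:330,270:470],None,fx=4,fy=3.75,interpolation=cv2.INTER_CUBIC))
o=get_obs();print(o["time"],o["tool_pos"],o["tcp_rot"],o["contact_force"],o["grip_width"])
```

```text
13.425 [565.13843974  61.76308329  35.09228129] [ 3.14149817e+00 -2.35628651e-04 -5.54463808e-02] [-0.55056973  0.77391566 -0.33746995] 0.687351182170695
```

View pics/w8.png

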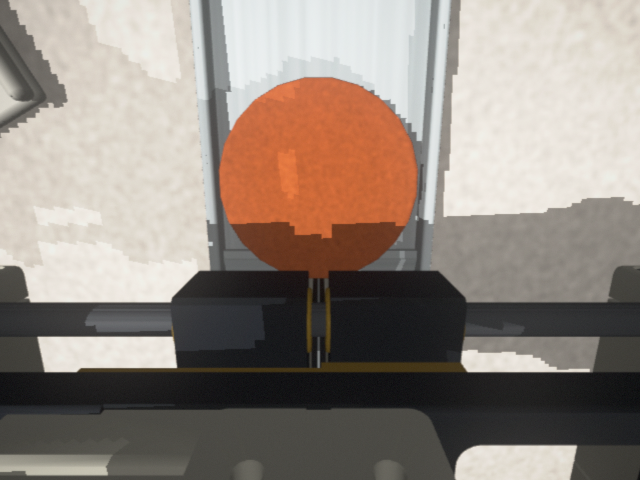

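Request:
carry_out:
  xyz:
    - [0.02,0,0]
    - [0.02,0,0]
    - [0.02,0,0]
    - [0.02,0,0]
    - [0.02,0,0]
    - [0.02,0,0]
    - [0.02,0,0]
    - [0.02,0,0]
  dr:
    - [0,0,0]
    - [0,0,0]
    - [0,0,0]
    - [0,0,0]
    - [0,0,0]
    - [0,0,0]
    - [0,0,0]
    - [0,0,0]

```text
time: 14.42
tool_pos: [574.6, 61.2, 35.1]
tcp_rot: [3.141, 0.0, -0.055]
contact_force: [-1.2, -0.2, -0.0]
grip_width: 0.3
```

Request:
carry_out:
  xyz:
    - [0.02,0,0]
    - [0.02,0,0]
    - [0.02,0,0]
    - [0.02,0,0]
    - [0.02,0,0]
  dr:
    - [0,0,0]
    - [0,0,0]
    - [0,0,0]
    - [0,0,0]
    - [0,0,0]

```text
time: 15.05
tool_pos: [580.6, 60.9, 35.1]
tcp_rot: [3.142, 0.0, -0.055]
contact_force: [-0.4, -0.9, 0.6]
grip_width: 0.4
```

Run:
```python
from h import *
w=capture("wrist");cv2.imwrite("pics/w9.png",w["image"])
s=capture("scene");cv2.imwrite("pics/s9.png",cv2.resize(s["image"][170:330,270:470],None,fx=4,fy=3.75,interpolation=cv2.INTER_CUBIC))
o=get_obs();print(o["time"],o["tool_pos"],o["tcp_rot"],o["contact_force"],o["grip_width"])
```

```text
15.15 [580.73218036  60.88611083  35.11734038] [ 3.14152077e+00 -3.07381300e-04 -5.55158140e-02] [-0.52531892  0.15296204  0.9865446 ] 0.5484356211061592
```

View pics/w9.png

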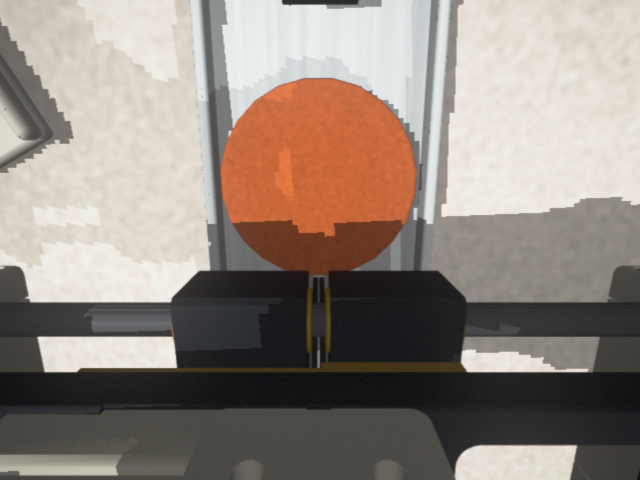

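View pics/s9.png

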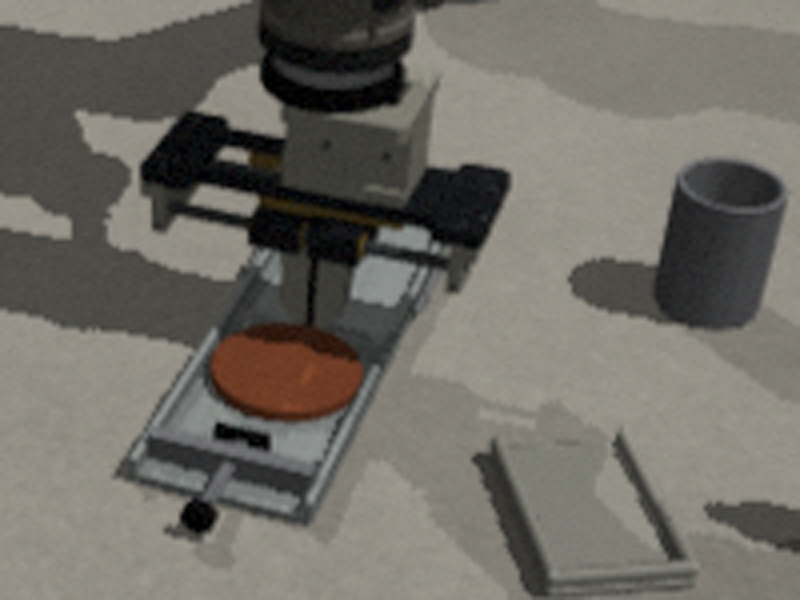

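Run:
```python
from h import *
w=capture("wrist")
for z in (7,15,23): print(onz(w,320,5,z))
for v in (77,275): print(onz(w,319,v,16))
```

```text
[704.79367602  54.80944778   7.        ]
[701.97855083  54.99913058  15.        ]
[699.16342564  55.18881338  23.        ]
[676.44605717  56.77967335  16.        ]
[593.87336049  61.29500965  16.        ]
```

Request:
carry_out:
  xyz:
    - [0.02,0,0]
    - [0.02,0,0]
    - [0.02,0,0]
    - [0.02,0,0]
    - [0.02,0,0]
    - [0.02,0,0]
    - [0.02,0,0]
    - [0.02,0,0]
  dr:
    - [0,0,0]
    - [0,0,0]
    - [0,0,0]
    - [0,0,0]
    - [0,0,0]
    - [0,0,0]
    - [0,0,0]
    - [0,0,0]

```text
time: 16.2
tool_pos: [590.2, 60.4, 35.1]
tcp_rot: [3.141, 0.0, -0.055]
contact_force: [-1.4, -0.2, 1.0]
grip_width: 0.6
```

Request:
carry_out:
  xyz:
    - [0.02,0,0]
    - [0.02,0,0]
    - [0.02,0,0]
    - [0.02,0,0]
    - [0.02,0,0]
    - [0.02,0,0]
    - [0.02,0,0]
    - [0.02,0,0]
  dr:
    - [0,0,0]
    - [0,0,0]
    - [0,0,0]
    - [0,0,0]
    - [0,0,0]
    - [0,0,0]
    - [0,0,0]
    - [0,0,0]

```text
time: 17.2
tool_pos: [599.8, 59.8, 35.1]
tcp_rot: [3.141, -0.0, -0.055]
contact_force: [0.4, -0.4, -0.1]
grip_width: 0.3
```

Run:
```python
from h import *
w=capture("wrist");cv2.imwrite("pics/w10.png",w["image"])
o=get_obs();print(o["time"],o["tool_pos"],o["tcp_rot"],o["contact_force"],o["grip_width"])
```

```text
17.25 [599.97154859  59.82520464  35.11898598] [ 3.14148020e+00 -2.86810216e-04 -5.54498640e-02] [-0.91909409  1.09844246 -0.09735952] 0.16728903614959095
```

View pics/w10.png

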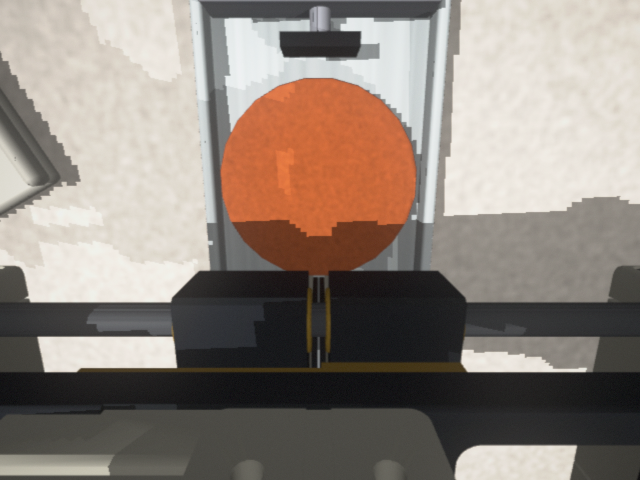

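Request:
carry_out:
  xyz:
    - [0.012,0,0]
    - [0.012,0,0]
    - [0.012,0,0]
    - [0.012,0,0]
    - [0.012,0,0]
    - [0.012,0,0]
    - [0.012,0,0]
    - [0.012,0,0]
  dr:
    - [0,0,0]
    - [0,0,0]
    - [0,0,0]
    - [0,0,0]
    - [0,0,0]
    - [0,0,0]
    - [0,0,0]
    - [0,0,0]

```text
time: 18.25
tool_pos: [605.5, 59.5, 35.1]
tcp_rot: [3.141, -0.0, -0.055]
contact_force: [-0.8, -0.1, -0.2]
grip_width: 0.4
```

Request:
carry_out:
  xyz:
    - [0.01,0,0]
    - [0.01,0,0]
    - [0.01,0,0]
  dr:
    - [0,0,0]
    - [0,0,0]
    - [0,0,0]

```text
time: 18.62
tool_pos: [607.3, 59.4, 35.1]
tcp_rot: [3.142, 0.0, -0.055]
contact_force: [-1.0, -1.0, 0.1]
grip_width: 0.5
```

Request:
carry_out:
  xyz:
    - [0.008,0,0]
    - [0.008,0,0]
    - [0.008,0,0]
  dr:
    - [0,0,0]
    - [0,0,0]
    - [0,0,0]

```text
time: 19.0
tool_pos: [608.7, 59.4, 35.1]
tcp_rot: [3.141, 0.0, -0.055]
contact_force: [-2.3, -0.4, -0.1]
grip_width: 0.4
```

Request:
carry_out:
  xyz:
    - [0.008,0,0]
    - [0.008,0,0]
  dr:
    - [0,0,0]
    - [0,0,0]

```text
time: 19.25
tool_pos: [608.9, 59.4, 35.0]
tcp_rot: [3.141, 0.002, -0.055]
contact_force: [-6.4, -0.6, 3.6]
grip_width: 0.3
```

Request:
carry_out:
  xyz:
    - [0.008,0,0]
    - [0.008,0,0]
  dr:
    - [0,0,0]
    - [0,0,0]

```text
time: 19.5
tool_pos: [609.1, 59.4, 35.0]
tcp_rot: [3.141, 0.004, -0.055]
contact_force: [-8.5, -0.1, 6.0]
grip_width: 0.5
```

Request:
carry_out:
  xyz:
    - [0,0,0]
    - [0,0,0]
    - [0,0,0]
    - [0,0,0]
  dr:
    - [0,0,0]
    - [0,0,0]
    - [0,0,0]
    - [0,0,0]

```text
time: 20.0
tool_pos: [609.0, 59.4, 35.0]
tcp_rot: [3.141, 0.004, -0.055]
contact_force: [-8.3, 0.5, 5.0]
grip_width: 0.1
```

Request:
carry_out:
  xyz:
    - [0,0,0]
    - [0,0,0]
    - [0,0,0]
    - [0,0,0]
  dr:
    - [0,0,0]
    - [0,0,0]
    - [0,0,0]
    - [0,0,0]

```text
time: 20.5
tool_pos: [609.0, 59.3, 34.9]
tcp_rot: [3.141, 0.004, -0.055]
contact_force: [-7.6, -0.6, 4.6]
grip_width: 0.5
```

Run:
```python
from h import *
w=capture("wrist");cv2.imwrite("pics/w11.png",w["image"]);np.save("/tmp/w11.npy",w,allow_pickle=True)
s=capture("scene");cv2.imwrite("pics/s11.png",cv2.resize(s["image"][170:330,270:470],None,fx=4,fy=3.75,interpolation=cv2.INTER_CUBIC))
o=get_obs();print(o["time"],o["tool_pos"],o["tcp_rot"],o["contact_force"],o["grip_width"])
```

```text
20.6 [608.99924589  59.37029507  34.94201096] [ 3.14137419  0.00374804 -0.05528683] [-7.34261714 -0.3665349   5.38599193] 0.625476530093573
```

View pics/w11.png

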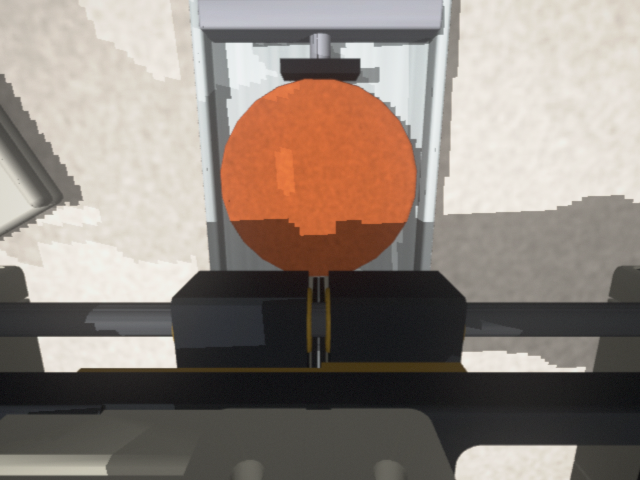

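View pics/s11.png

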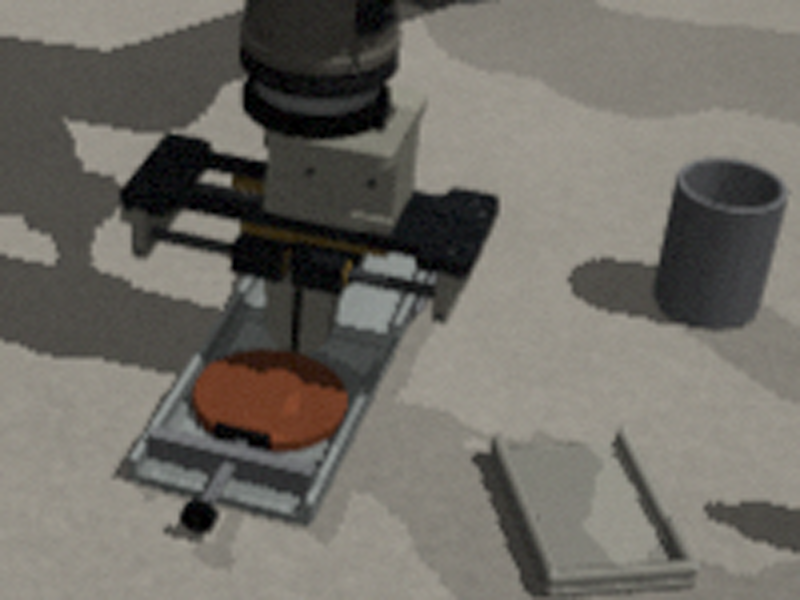

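Request:
carry_out:
  xyz:
    - [0.003,0,0]
    - [0,0,0]
    - [0,0,0]
    - [0,0,0]
    - [0,0,0]
  dr:
    - [0,0,0]
    - [0,0,0]
    - [0,0,0]
    - [0,0,0]
    - [0,0,0]

```text
time: 21.22
tool_pos: [609.0, 59.3, 34.9]
tcp_rot: [3.141, 0.004, -0.055]
contact_force: [-7.3, -0.3, 5.6]
grip_width: 0.4
```

Request:
carry_out:
  xyz:
    - [-0.02,0,0]
    - [-0.05,0,0]
    - [-0.1,0,0]
    - [-0.1,0,0]
    - [0,0,0]
  dr:
    - [0,0,0]
    - [0,0,0]
    - [0,0,0]
    - [0,0,0]
    - [0,0,0]

```text
time: 21.85
tool_pos: [594.2, 60.2, 35.1]
tcp_rot: [3.142, 0.0, -0.055]
contact_force: [0.7, -0.3, -0.1]
grip_width: 0.4
```

Run:
```python
from h import *
w=capture("wrist");cv2.imwrite("pics/w12.png",w["image"]);np.save("/tmp/w12.npy",w,allow_pickle=True)
o=get_obs();print(o["time"],o["tool_pos"],o["tcp_rot"],o["contact_force"],o["grip_width"])
hsv=cv2.cvtColor(w["image"],cv2.COLOR_BGR2HSV)
m=((hsv[...,0]<14)&(hsv[...,1]>130)&(hsv[...,2]>60)).astype(np.uint8)
k,l,st,ce=cv2.connectedComponentsWithStats(m)
i=1+st[1:,4].argmax();cnt=max(cv2.findContours((l==i).astype(np.uint8),0,1)[0],key=len)
print(st[i],cv2.fitEllipse(cnt),onz(w,*cv2.fitEllipse(cnt)[0],17),[onz(w,u,cv2.fitEllipse(cnt)[0][1],16)[1] for u in (st[i,0]-.5,st[i,0]+st[i,2]-.5)],[onz(w,319,v,16)[0] for v in (st[i,1]-.5,st[i,1]+st[i,3]-.5)])
```

```text
21.9 [594.57133809  60.12505158  35.18859388] [ 3.14148697e+00 -3.02451518e-04 -5.54103361e-02] [ 0.10756437 -0.53738266  0.32455927] 0.5126400365592161
[  218    37   201   207 32321] ((318.18841552734375, 140.67237854003906), (198.34234619140625, 205.70846557617188), 0.4992412328720093) [665.65763241  57.73962739  17.        ] [np.float64(99.22455231282831), np.float64(16.412400872619486)] [np.float64(704.3574978270688), np.float64(621.9915788599492)]
```

View pics/w12.png

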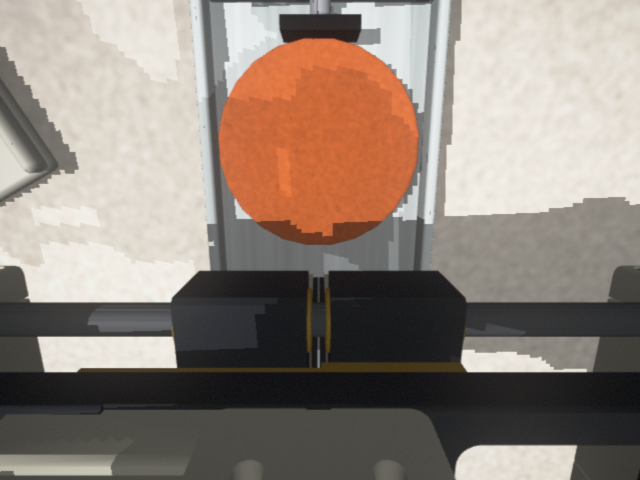

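Run:
```python
from h import *
w=np.load("/tmp/w1.npy",allow_pickle=True).item()
print(onz(w,67.9,270.6,90))
p=onz(w,67.9,270.6,90)
yaw=-.055; d=np.array([p[0]-50-594.5,p[1]-60.2]); print(d, d@[np.cos(yaw),np.sin(yaw)]/60, d@[np.sin(yaw),-np.cos(yaw)]/60)
```

```text
[476.57252442 273.95605862  90.        ]
[-167.92747558  213.75605862] -2.990403435536408 -3.4033579783246135
```

Request:
carry_out:
  xyz:
    - [0,0,-0.5]
    - [0,0,-0.9]
    - [0,0,-0.9]
    - [-0.3,-0.35,-0.6]
    - [-0.6,-0.68,-0.2]
    - [-0.6,-0.68,0]
    - [-0.6,-0.68,0]
    - [-0.6,-0.68,0]
  dr:
    - [0,0,0]
    - [0,0,0]
    - [0,0,0]
    - [0,0,0]
    - [0,0,0]
    - [0,0,0]
    - [0,0,0]
    - [0,0,0]

```text
time: 22.9
tool_pos: [442.1, 254.3, 221.4]
tcp_rot: [-3.141, -0.001, -0.056]
contact_force: [1.1, 0.7, 0.4]
grip_width: 0.3
```

Request:
carry_out:
  xyz:
    - [-0.29,-0.33,0]
    - [0,0,0]
    - [0,0,0]
    - [0,0,0]
  dr:
    - [0,0,0]
    - [0,0,0]
    - [0,0,0]
    - [0,0,0]
  gripper: 1

```text
time: 23.4
tool_pos: [427.6, 272.9, 221.0]
tcp_rot: [3.141, -0.0, -0.057]
contact_force: [0.3, 0.2, -1.3]
grip_width: 35.6
```

Run:
```python
from h import *
w=capture("wrist");cv2.imwrite("pics/w13.png",w["image"]);np.save("/tmp/w13.npy",w,allow_pickle=True)
o=get_obs();print(o["time"],o["tool_pos"],o["tcp_rot"],o["contact_force"],o["grip_width"])
```

```text
23.45 [427.54921021 272.91938079 220.95654162] [ 3.14131998e+00 -4.00166861e-05 -5.70742091e-02] [-0.26925541 -0.04638952 -0.46723567] 39.885319800537516
```

View pics/w13.png

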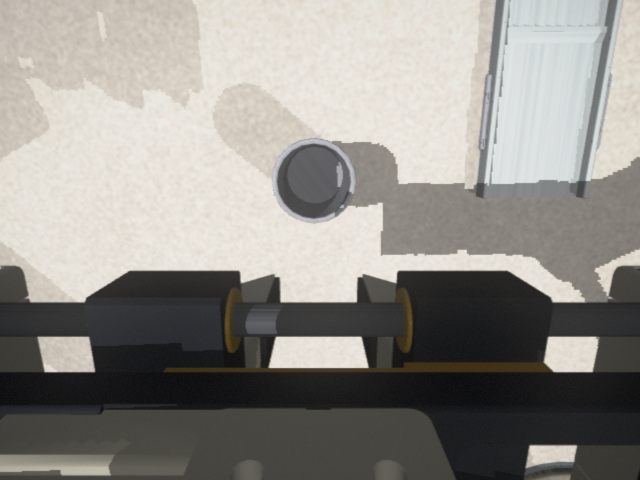

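Run:
```python
from h import *
w=np.load("/tmp/w13.npy",allow_pickle=True).item()
im=w["image"]; cv2.imwrite("pics/cup2.png",cv2.resize(im[120:240,250:400],None,fx=5,fy=5,interpolation=cv2.INTER_CUBIC))
for p in ((272.5,180),(355,180),(314,138),(314,222)): print(onz(w,*p,90))
```

```text
[477.01593725 305.00836624  90.        ]
[473.60269086 244.89691827  90.        ]
[504.69042129 273.01851072  90.        ]
[444.21950004 276.62237902  90.        ]
```

View pics/cup2.png

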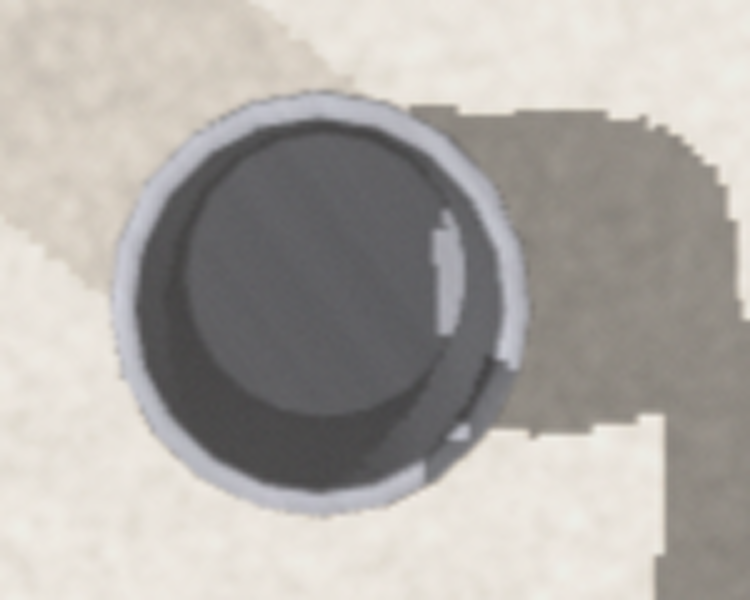

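Request:
carry_out:
  xyz:
    - [0.3,-0.04,0]
    - [0.477,-0.04,0]
    - [0,0,0]
    - [0,0,0]
    - [0,0,0]
    - [0,0,0.4]
  dr:
    - [0,0,0]
    - [0,0,0]
    - [0,0,0]
    - [0,0,0]
    - [0,0,0]
    - [0,0,0]
  gripper: 1

```text
time: 24.2
tool_pos: [474.1, 276.5, 198.6]
tcp_rot: [-3.14, -0.004, -0.055]
contact_force: [-0.5, -0.4, -0.8]
grip_width: 91.3
```

Run:
```python
from h import *
w=capture("wrist");cv2.imwrite("pics/w14.png",w["image"])
o=get_obs();print(o["time"],o["tool_pos"],o["tcp_rot"],o["contact_force"],o["grip_width"])
```

```text
24.25 [472.05633539 275.58351043 194.37292352] [ 3.14012789e+00  2.96095820e-03 -5.51181868e-02] [-1.07534114 -0.02868113 -2.78677391] 91.55105011525109
```

View pics/w14.png

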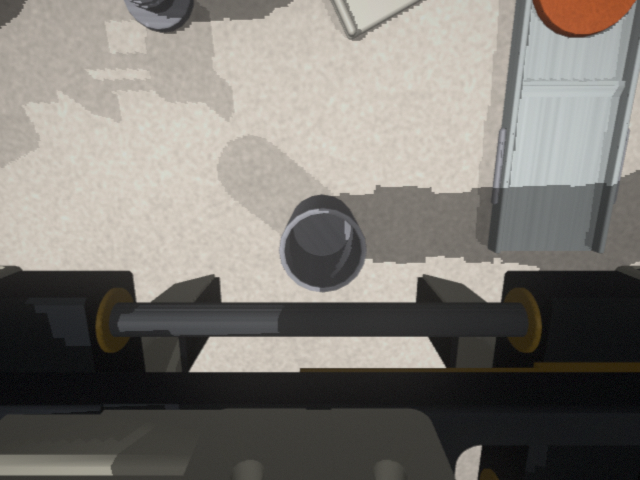

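Request:
carry_out:
  xyz:
    - [0,0,0.3]
    - [0,0,0.5]
    - [0,0,0.5]
    - [0,0,0.5]
    - [0,0,0.3]
    - [0,0,0.17]
    - [0,0,0]
    - [0,0,0]
  dr:
    - [0,0,0]
    - [0,0,0]
    - [0,0,0]
    - [0,0,0]
    - [0,0,0]
    - [0,0,0]
    - [0,0,0]
    - [0,0,0]
  gripper: 1

```text
time: 25.25
tool_pos: [474.1, 276.2, 61.8]
tcp_rot: [-3.141, -0.001, -0.055]
contact_force: [0.5, 0.4, 0.3]
grip_width: 91.5
```

Run:
```python
from h import *
w=capture("wrist");cv2.imwrite("pics/w15.png",w["image"])
s=capture("scene");cv2.imwrite("pics/s15.png",cv2.resize(s["image"][120:330,270:530],None,fx=3,fy=2.85,interpolation=cv2.INTER_CUBIC))
o=get_obs();print(o["time"],o["tool_pos"],o["tcp_rot"],o["contact_force"],o["grip_width"])
```

```text
25.35 [474.07771483 276.19386548  61.77136909] [-3.14098684e+00 -1.48941774e-03 -5.53931409e-02] [-0.24053453  0.44378156  0.39202465] 91.92904591243493
```

View pics/w15.png

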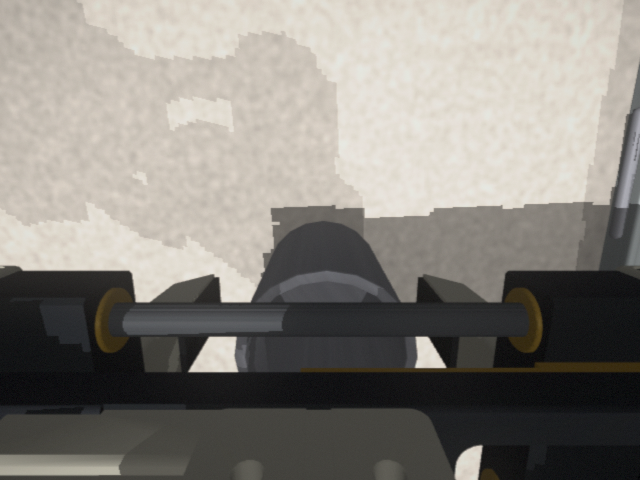

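View pics/s15.png

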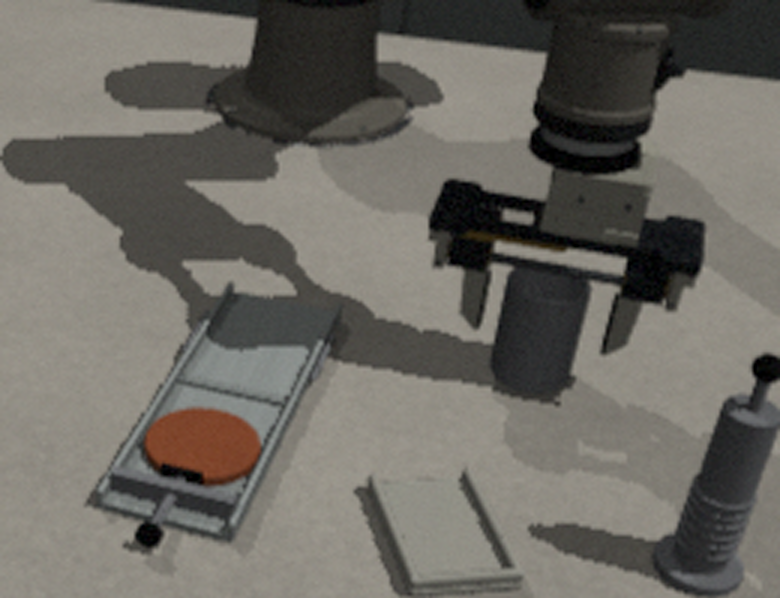

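Request:
carry_out:
  xyz:
    - [0,0,0]
    - [0,0,0]
    - [0,0,0]
    - [0,0,0]
    - [0,0,0]
    - [0,0,0]
    - [0,0,0]
    - [0,0,0]
  dr:
    - [0,0,0]
    - [0,0,0]
    - [0,0,0]
    - [0,0,0]
    - [0,0,0]
    - [0,0,0]
    - [0,0,0]
    - [0,0,0]
  gripper: -1

```text
time: 26.35
tool_pos: [473.6, 275.8, 60.9]
tcp_rot: [3.141, 0.0, -0.055]
contact_force: [-1.1, -4.8, 3.9]
grip_width: 62.7
```

Request:
carry_out:
  xyz:
    - [0,0,-0.1]
    - [0,0,-0.3]
    - [0,0,-0.5]
    - [0,0,-0.3]
    - [0,0,0]
    - [0,0,0]
  dr:
    - [0,0,0]
    - [0,0,0]
    - [0,0,0]
    - [0,0,0]
    - [0,0,0]
    - [0,0,0]

```text
time: 27.1
tool_pos: [473.1, 276.0, 132.0]
tcp_rot: [3.141, 0.001, -0.055]
contact_force: [-0.1, 0.7, -2.0]
grip_width: 63.2
```

Run:
```python
from h import *
w=capture("wrist");cv2.imwrite("pics/w16.png",w["image"])
s=capture("scene");cv2.imwrite("pics/s16.png",cv2.resize(s["image"][90:300,270:530],None,fx=3,fy=2.85,interpolation=cv2.INTER_CUBIC))
o=get_obs();print(o["time"],o["tool_pos"],o["tcp_rot"],o["contact_force"],o["grip_width"])
```

```text
27.2 [472.99096519 275.82403575 131.73649385] [ 3.14073522e+00  1.95292687e-03 -5.54737946e-02] [-0.2538543  -0.30299227 -2.37541455] 62.54054550012883
```

View pics/w16.png

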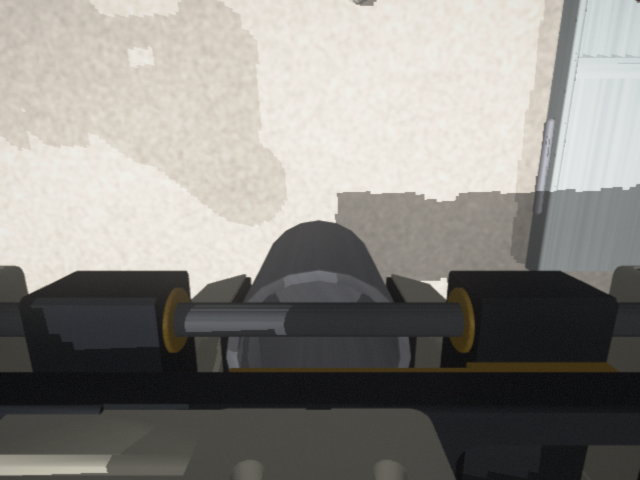

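View pics/s16.png

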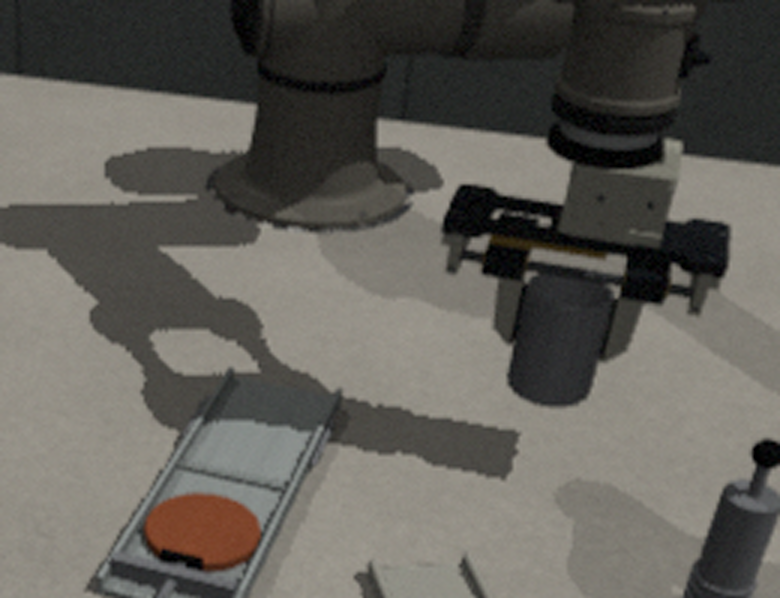

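Request:
carry_out:
  xyz:
    - [0.25,0.39,0]
    - [0.45,0.7,0]
    - [0.45,0.7,0]
    - [0.45,0.7,0]
    - [0.4,0.62,0]
    - [0.23,0.35,0]
    - [0,0,0]
    - [0,0,0]
  dr:
    - [0,0,0]
    - [0,0,0]
    - [0,0,0]
    - [0,0,0]
    - [0,0,0]
    - [0,0,0]
    - [0,0,0]
    - [0,0,0]

```text
time: 28.2
tool_pos: [594.9, 62.3, 132.4]
tcp_rot: [-3.141, 0.002, -0.055]
contact_force: [-0.1, 0.2, -1.7]
grip_width: 63.0
```

Run:
```python
from h import *
w=capture("wrist");cv2.imwrite("pics/w17.png",w["image"]);np.save("/tmp/w17.npy",w,allow_pickle=True)
o=get_obs();print(o["time"],o["tool_pos"],o["tcp_rot"],o["contact_force"],o["grip_width"])
hsv=cv2.cvtColor(w["image"],cv2.COLOR_BGR2HSV)
m=((hsv[...,0]<14)&(hsv[...,1]>130)&(hsv[...,2]>60)).astype(np.uint8)
k,l,st,ce=cv2.connectedComponentsWithStats(m)
i=1+st[1:,4].argmax();print(st[i])
cnt=max(cv2.findContours((l==i).astype(np.uint8),0,1)[0],key=len)[:,0]
# world contour, fit circle algebraically on hull
P=np.array([onz(w,*p,16)[:2] for p in cv2.convexHull(cnt)[:,0].astype(float)])
for it in range(6):
    A=np.c_[2*P,np.ones(len(P))];s=np.linalg.lstsq(A,(P**2).sum(1),rcond=None)[0];r=np.sqrt(s[2]+s[:2]@s[:2])
    e=np.linalg.norm(P-s[:2],axis=1)-r; P=P[abs(e)<max(1.5,2*np.std(e))]
print(s[:2],r,len(P),e.std())
w=np.load("/tmp/w12.npy",allow_pickle=True).item()
hsv=cv2.cvtColor(w["image"],cv2.COLOR_BGR2HSV)
m=((hsv[...,0]<14)&(hsv[...,1]>130)&(hsv[...,2]>60)).astype(np.uint8)
cnt=max(cv2.findContours(m,0,1)[0],key=len)[:,0]
P=np.array([onz(w,*p,16)[:2] for p in cv2.convexHull(cnt)[:,0].astype(float)])
(c,r)=cv2.minEnclosingCircle(P.astype(np.float32));print("w12",c,r)
```

```text
28.25 [594.93518442  62.61631208 132.60701043] [-3.14127501e+00  1.14550398e-03 -5.41256068e-02] [ 0.6166985   0.85619547 -1.9425963 ] 62.26963951293367
[  261    85   122   126 12077]
[663.06259683  57.86184837] 41.18127588987784 46 0.1384964222811111
w12 (663.09375, 57.92842483520508) 41.481475830078125
```

View pics/w17.png

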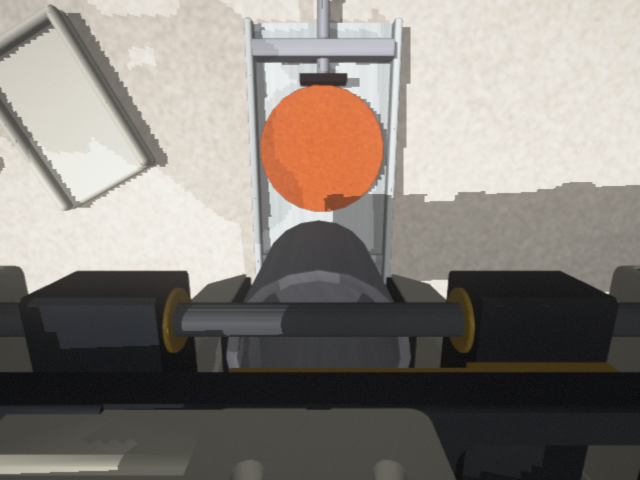

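Request:
carry_out:
  xyz:
    - [0.25,0,0]
    - [0.4,0.01,0]
    - [0.35,0,0]
    - [0.134,0,0]
    - [0,0,0.2]
    - [0,0,0.3]
    - [0,0,0.2]
    - [0,0,0]
  dr:
    - [0,0,0]
    - [0,0,0]
    - [0,0,0]
    - [0,0,0]
    - [0,0,0]
    - [0,0,0]
    - [0,0,0]
    - [0,0,0]

```text
time: 29.25
tool_pos: [662.4, 57.0, 89.0]
tcp_rot: [3.141, 0.004, -0.055]
contact_force: [-0.7, 0.5, -2.0]
grip_width: 62.8
```

Run:
```python
from h import *
w=capture("wrist");cv2.imwrite("pics/w18.png",w["image"])
s=capture("scene");cv2.imwrite("pics/s18.png",cv2.resize(s["image"][120:330,250:510],None,fx=3,fy=2.85,interpolation=cv2.INTER_CUBIC))
P=[]
for i in range(3):
    capture("top");o=get_obs();P.append(np.r_[o["tool_pos"],o["tcp_rot"],o["contact_force"]])
print(np.array(P).round(3),o["time"],o["grip_width"])
```

```text
[[ 6.63910e+02  5.68600e+01  9.13620e+01  3.14200e+00 -1.00000e-03
  -5.60000e-02 -2.04000e-01  3.30000e-01 -2.44000e+00]
 [ 6.64003e+02  5.68640e+01  9.15710e+01  3.14200e+00 -1.00000e-03
  -5.50000e-02  5.75000e-01  6.30000e-01 -1.89700e+00]
 [ 6.64028e+02  5.68600e+01  9.16370e+01  3.14200e+00 -1.00000e-03
  -5.50000e-02 -2.30000e-02  4.42000e-01 -1.00000e+00]] 29.5 62.21705337338866
```

View pics/s18.png

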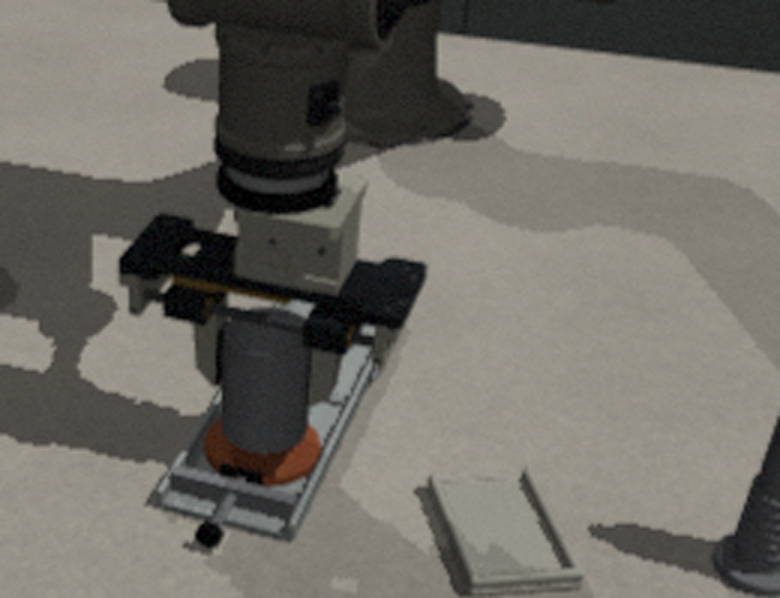

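Request:
carry_out:
  xyz:
    - [-0.02,-0.015,0.05]
    - [0,0,0.06]
    - [0,0,0.05]
    - [0,0,0.02]
    - [0,0,0]
    - [0,0,0]
  dr:
    - [0,0,0]
    - [0,0,0]
    - [0,0,0]
    - [0,0,0]
    - [0,0,0]
    - [0,0,0]

```text
time: 30.25
tool_pos: [662.5, 57.9, 80.2]
tcp_rot: [3.142, -0.0, -0.055]
contact_force: [0.4, -0.5, -1.4]
grip_width: 62.2
```

Request:
carry_out:
  xyz:
    - [0,0,0.01]
    - [0,0,0.01]
  dr:
    - [0,0,0]
    - [0,0,0]

```text
time: 30.5
tool_pos: [662.5, 57.9, 79.0]
tcp_rot: [3.142, -0.0, -0.055]
contact_force: [-0.3, 0.8, -2.5]
grip_width: 62.6
```

Request:
carry_out:
  xyz:
    - [0,0,0.008]
    - [0,0,0.004]
  dr:
    - [0,0,0]
    - [0,0,0]

```text
time: 30.75
tool_pos: [662.4, 57.8, 78.1]
tcp_rot: [3.141, 0.0, -0.055]
contact_force: [-0.6, -0.4, -2.1]
grip_width: 62.2
```

Request:
carry_out:
  xyz:
    - [0,0,0.006]
    - [0,0,0]
  dr:
    - [0,0,0]
    - [0,0,0]

```text
time: 31.0
tool_pos: [662.5, 57.9, 78.0]
tcp_rot: [3.141, -0.0, -0.055]
contact_force: [-0.2, 0.4, 0.2]
grip_width: 62.7
```

Request:
carry_out:
  xyz:
    - [0,0,0]
    - [0,0,0]
    - [0,0,0]
    - [0,0,0]
    - [0,0,0]
    - [0,0,0]
  dr:
    - [0,0,0]
    - [0,0,0]
    - [0,0,0]
    - [0,0,0]
    - [0,0,0]
    - [0,0,0]
  gripper: 1

```text
time: 31.75
tool_pos: [662.5, 57.9, 77.8]
tcp_rot: [3.142, 0.0, -0.055]
contact_force: [-1.0, 0.2, -0.6]
grip_width: 92.0
```

Run:
```python
from h import *
w=capture("wrist");cv2.imwrite("pics/w19.png",w["image"])
s=capture("scene");cv2.imwrite("pics/s19.png",cv2.resize(s["image"][120:330,250:510],None,fx=3,fy=2.85,interpolation=cv2.INTER_CUBIC))
o=get_obs();print(o["time"],o["tool_pos"],o["tcp_rot"],o["contact_force"],o["grip_width"])
```

```text
31.85 [662.46104062  57.88090008  77.79842389] [ 3.14147853e+00 -2.69108522e-05 -5.53973386e-02] [ 0.44599852 -0.1224542   0.48945117] 91.88331678335435
```

View pics/s19.png

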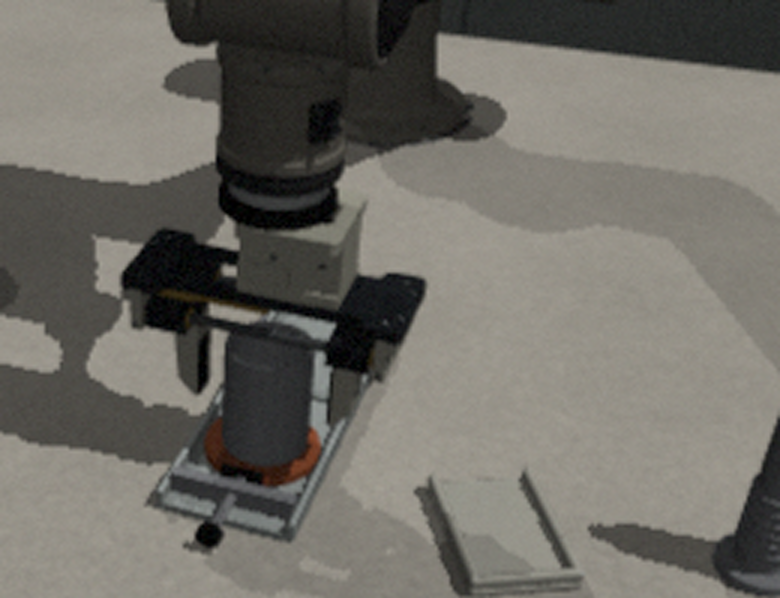

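View pics/w19.png

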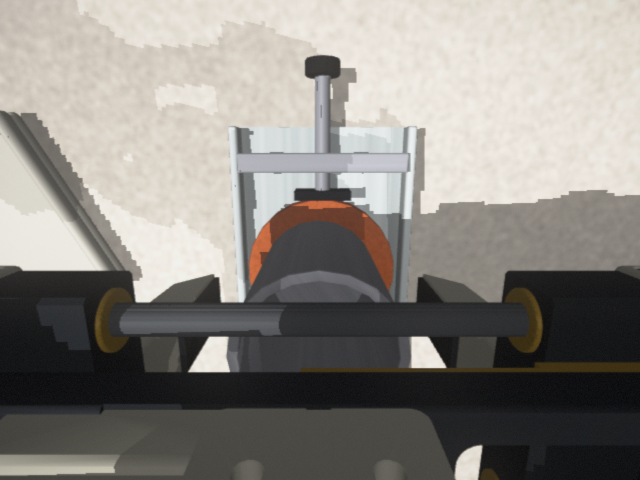

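Request:
carry_out:
  xyz:
    - [0,0,-0.2]
    - [0,0,-0.5]
    - [0,0,-0.6]
    - [0,0,-0.6]
    - [-0.4,0,-0.4]
    - [-0.7,0,-0.2]
    - [-0.4,0,0]
    - [0,0,0]
  dr:
    - [0,0,0]
    - [0,0,0]
    - [0,0,0]
    - [0,0,0]
    - [0,0,0]
    - [0,0,0]
    - [0,0,0]
    - [0,0,0]

```text
time: 32.85
tool_pos: [571.8, 63.1, 229.5]
tcp_rot: [3.142, -0.002, -0.055]
contact_force: [0.9, -0.2, 0.1]
grip_width: 92.2
```

Request:
carry_out:
  xyz:
    - [0,0,0]
    - [0,0,0]
  dr:
    - [0,0,0]
    - [0,0,0]

```text
time: 33.1
tool_pos: [573.4, 62.7, 227.6]
tcp_rot: [3.141, -0.0, -0.056]
contact_force: [0.7, 0.4, -0.3]
grip_width: 92.0
```

Run:
```python
from h import *
w=capture("wrist");cv2.imwrite("pics/w20.png",w["image"]);np.save("/tmp/w20.npy",w,allow_pickle=True)
cv2.imwrite("pics/w20z.png",cv2.resize(w["image"][60:240,220:420],None,fx=4,fy=3.3,interpolation=cv2.INTER_CUBIC))
s=capture("scene");cv2.imwrite("pics/s20.png",cv2.resize(s["image"][180:330,280:480],None,fx=4,fy=4,interpolation=cv2.INTER_CUBIC))
o=get_obs();print(o["time"],o["tool_pos"],o["tcp_rot"],o["contact_force"],o["grip_width"])
hsv=cv2.cvtColor(w["image"],cv2.COLOR_BGR2HSV)
m=((hsv[...,0]<14)&(hsv[...,1]>130)&(hsv[...,2]>60)).astype(np.uint8)
cnt=max(cv2.findContours(m,0,1)[0],key=len)[:,0]
P=np.array([onz(w,*p,16)[:2] for p in cv2.convexHull(cnt)[:,0].astype(float)])
print("coaster",cv2.minEnclosingCircle(P.astype(np.float32)))
```

```text
33.2 [573.11613159  62.77667614 227.3922828 ] [ 3.14150796e+00  4.13248550e-04 -5.55649232e-02] [ 0.10288729 -0.32316435 -0.56058129] 91.80814914610619
coaster ((657.2889404296875, 57.61516571044922), 40.393917083740234)
```

View pics/w20z.png

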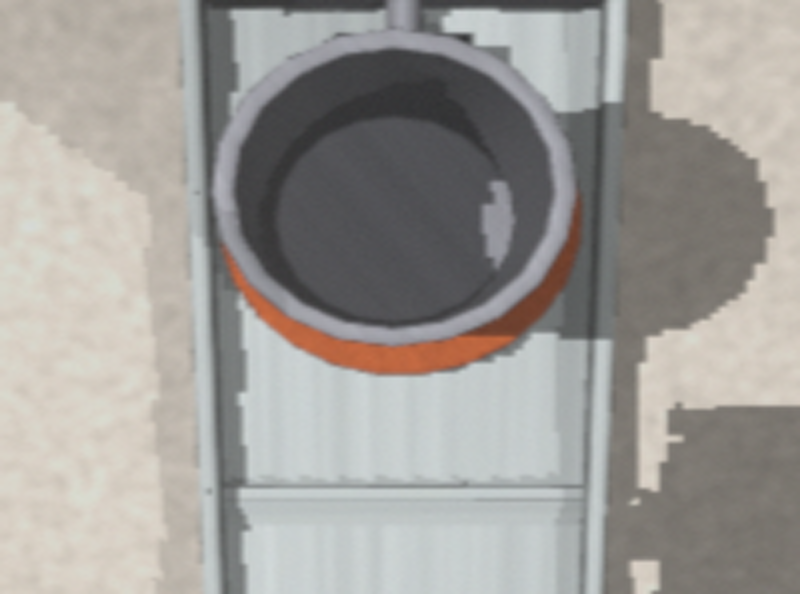

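View pics/s20.png

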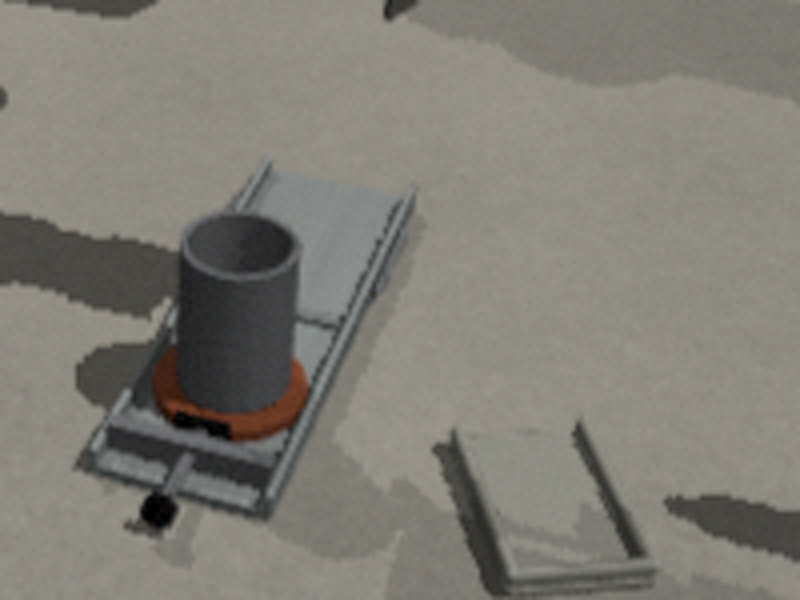

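Run:
```python
from h import *
w=np.load("/tmp/w20.npy",allow_pickle=True).item()
A=lambda X,Y:((X+.5)/4-.5+220,(Y+.5)/3.3-.5+60)
for p in ((214,195),(579,195),(396,30),(396,345)): print("rim",onz(w,*A(*p),107).round(1))
print("coaster rear",onz(w,*A(404,375),15).round(1), "lip",onz(w,*A(404,488),11).round(1))
s=capture("scene");t=capture("top")
for p in ([663.1,57.9,17],[663.1,57.9,107]): print(p,proj(s,p),proj(t,p))
for n,c,f in (("s",s,(180,280)),):
    q=proj(c,[663.1,57.9,107]);print("scene rim zoom expected",(q-[280,180])*4, (proj(c,[663.1,57.9,17])-[280,180])*4)
cv2.imwrite("pics/t21.png",cv2.resize(t["image"][140:320,200:500],None,fx=2.6,fy=2.6,interpolation=cv2.INTER_CUBIC))
hsv=cv2.cvtColor(s["image"],cv2.COLOR_BGR2HSV)
m=((hsv[...,0]<12)&(hsv[...,1]>110)&(hsv[...,2]>40)).astype(np.uint8);m[:180]=0;m[330:]=0;m[:,:300]=0;m[:,400:]=0
h=cv2.convexHull(np.argwhere(m)[:,::-1].astype(np.int32))[:,0].astype(float)
P=np.array([onz(s,*p,16)[:2] for p in h]).astype(np.float32);print("scene coaster",cv2.minEnclosingCircle(P))
for p in ((180,247),(299,247),(240,214),(240,279)): print("scene rim",onz(s,(p[0]+.5)/4-.5+280,(p[1]+.5)/4-.5+180,107).round(1))
```

```text
rim [664.   89.6 107. ]
rim [660.6  28.2 107. ]
rim [693.2  57.3 107. ]
rim [632.4  60.7 107. ]
coaster rear [621.2  59.3  15. ] lip [588.  61.  11.]
[663.1, 57.9, 17] [336.44086933 275.8931621 ] [300.16968693 217.37175878]
[663.1, 57.9, 107] [338.20496447 241.73805092] [298.61848456 211.78386175]
scene rim zoom expected [232.81985787 246.95220368] [225.76347733 383.57264838]
scene coaster ((663.5238037109375, 58.62123489379883), 43.44203186035156)
scene rim [670.8  31.3 107. ]
scene rim [651.3  88.8 107. ]
scene rim [632.1  52.5 107. ]
scene rim [687.5  67.5 107. ]
```

View pics/t21.png

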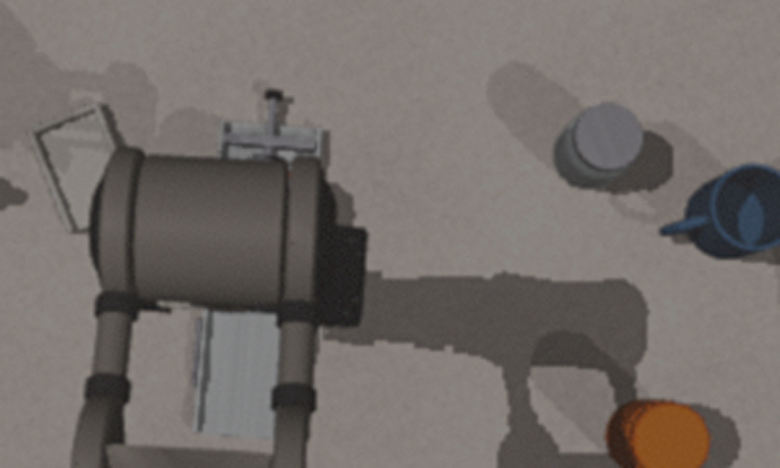

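```bash
python3 -c "
from plant import *
o=get_obs();print(o['time'],o['contact_force'],o['dq'].round(3) if hasattr(o['dq'],'round') else o['dq']);print(close_job())"
```

```text
33.3 [ 0.53327159 -0.21089225 -0.56024323] [ 0.001 -0.005  0.005  0.002 -0.002  0.   ]
the job is handed in; nothing more can be done
None
```

The coaster is in the pocket against the screw foot, with the cup standing on its middle, and I handed the job in at 33.3 s of the allowed 72 s.

- **Push:** I pushed the coaster over the lip with closed fingertips 13 mm above the bar. It wedged once on the lip, because the finger held its rear edge down and the front stuck up. That took about 11 N forward, 14 N in total, below the 20 N limit. I backed off 6 mm, it tipped into the pocket, and the rest of the push took only 1–2 N until the foot.
- **Lean on the foot:** The foot stopped the coaster when the tool reached x = 609 mm. I leaned on it for about 1.7 s at 7.3–8.5 N forward. During that lean the tool also read about 5 N upward, which means the fingers were pressing the coaster down as well.
- **Cup:** I gripped the cup, lowered it until the coaster took its weight, let go and lifted clear.

**Last checks:**
- **Cup position:** The wrist camera put the rim centre at (662.5, 59.0) mm and the coaster centre at (663.2, 57.9), so the cup is about 1 mm off. The scene camera gave about 3 mm off. By eye in that image the cup was upright and the coaster flat.
- **Coaster position:** Its rear edge is about 33 mm past the lip, unchanged from after the push.
- **Robot:** It was still, about 100 mm clear of the cup, with no contact force.
- **Other objects:** The spoon rest, canister, mug and jar look unmoved. I did not measure them or check the brush holder again at the end.

Before the job, the top and scene cameras disagreed by about 5 mm sideways. I used the wrist camera for all positions, and it matched the given tray and coaster sizes to within about 2 mm.

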